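# Set the sharpening stone on its sloped stand and hold the flattening plate flush on it

## Task

Lay the sharpening stone, same face up, on the sloped deck of the sharpening stand, lengthwise along the slope and midway across it, with its low end down against the steel stop lip, and let go of it. Then take the flattening plate by its blue grip, tilt it to the slope, and keep it pressed gently and flush on the middle of the stone, lengthwise along it, ready for the first stroke; finish while still holding it there. Leave the jar, the small bowl and the tin where they are on the cooktop.

Things in the scene. Friction and masses are not known exactly. Their poses are not given: they have to be found in the camera images.
- stand: sharpening stand, fixed to the surface: aluminium base 215 x 110 mm (x by y), with a wooden, cork-faced deck hinged at its low end (at x = -90 mm, 30 mm above the surface). Origin: middle of the underside of the base. Its x axis points horizontally up the slope (generally away from the robot), z up. The rear guide post and the deck's strut lie below the deck.
- seat (a point): point on the top face of the sloped deck under the middle of a fully seated stone. x up the slope (0.25 to 0.50 rad, differs each time, stiff), y across, z out of the face. The flat deck reaches 45 mm either side and 103 mm up from here; the lip's face is 76 mm down the slope (1 mm more than half the stone), 80 mm wide, 8 mm proud of the deck.
- stone: two-layer sharpening stone, cream on top and brick red below, 150 x 50 x 22 mm (x, y, z), about 0.35 kg, lying flat on the surface. Origin: centre of its underside; x along its length, z up. Its two ends are alike.
- plate: flattening plate: flat steel plate 110 x 60 x 10 mm (x, y, z) with a blue bar grip on top, 70 mm long (x), 24 mm wide (y), from 10 to 44 mm above the underside, in the middle of the plate; about 0.3 kg. Origin: centre of its underside, x along its length, z up. Its two ends are alike.
- jar: bystander: small glass jar with pebbles, 72 x 63 x 85 mm, standing behind the stand. Origin: centre of its underside.
- bowl: bystander: thin pale bowl, 77 mm across, 28 mm high, on the black cooktop behind the stand. Origin: centre of its underside.
- tin: bystander: round green tin, 66 mm across, 45 mm high, at the back left of the black cooktop. Origin: centre of its underside.
Mind the look-alikes: they are no part of the job. What is meant by the plate is not green, and is the larger of those in its own colour.

How it is judged:
On the way:
1. the stone lies on the sloped deck against the lip, released and at rest (x of stone in the frame of seat between -0.005 and 0.012 m and y of stone in the frame of seat between -0.012 and 0.012 m and z of stone in the frame of seat between -0.004 and 0.004 m and angle between the z axis of stone and the z axis of seat, either way round below 0.06 rad and angle between the x axis of stone and the x axis of seat, either way round below 0.12 rad and contact force between stone and the fingers below 0.1 N and linear speed of stone below 0.02 m/s), for 0.3 s.
At the end, for the whole second after the job is handed in: Stone flat on the deck, within 11 mm of the lip, 12 mm of the middle line, 0.12 rad of the slope line, untouched. Plate still gripped, flush (0.04 rad), within 20 mm along, 12 mm across and 0.15 rad of the stone, pressed on it with 5 to 40 N (more than its weight), off the stand, at rest (x of stone in the frame of seat between -0.005 and 0.012 m and y of stone in the frame of seat between -0.012 and 0.012 m and z of stone in the frame of seat between -0.004 and 0.004 m and angle between the z axis of stone and the z axis of seat, either way round below 0.06 rad and angle between the x axis of stone and the x axis of seat, either way round below 0.12 rad and angle between the z axis of plate and the z axis of seat, either way round below 0.04 rad and angle between the x axis of plate and the x axis of stone, either way round below 0.15 rad and x of plate in the frame of stone between -0.02 and 0.02 m and y of plate in the frame of stone between -0.012 and 0.012 m and z of plate in the frame of stone between 0.019 and 0.024 m and contact force between plate and stone between 5 and 40 N and contact force between plate and the fingers above 5 N and contact force between plate and stand below 0.1 N and contact force between stone and the fingers below 0.1 N and linear speed of plate below 0.02 m/s); the arm keeps its last pose, push and grip.
It fails at once if a bystander is moved by more than 30 mm (distance of any of jar, bowl, tin from where it was at the start of the episode above 0.03 m).
It also fails if it takes over 70 s, if anything falls off the work surface, if the arm or the gripper's body presses on something with over 40 N, if the wrist force passes 120 N, or if a joint passes its speed limit or range.

## Robot

A 6-joint arm with a two-finger parallel gripper is mounted at the origin on a cart in front of the work surface, level with it; the furniture and walls round the work are solid. World frame = base frame: x ahead of the robot, y to its left, z up, the work surface at z = 0. Lengths are in m, angles in rad, forces in N, time in s.
With the tool pointing down it reaches from about 0.225 to 0.875 m from the base axis. Payload 3.4 kg.
Tool frame: the origin (TCP) lies between the finger pads; the fingertips stand 19 mm ahead of it and the grasp point (between the pads) is the TCP (manip.tip_reach is the distance from the TCP to the fingertips, in m); z points along the fingers, x is the direction in which the jaws open and shut, and the axes are right-handed (so a half turn about z gives the same grasp; the last joint's range is limited). The gripper opens to 85 mm and grips with 20 to 120 N. Pads are 22 mm wide; open, the fingers measure 114 mm over their backs; the gripper's body (76 mm by 85 mm) begins 54 mm behind the grasp point. The pads swing forward as they close: fully open they stand 13 mm farther back than shut.
Start: joints at [1.219, 0.276, 1.505, -0, 1.361, -0.121], TCP at [0.132, 0.56, 0.25] pointing down, gripper open.
Joint ranges: [-2.89, 2.89], [-0.75, 2.08], [0.22, 2.7], [-1.18, 4.32], [0.11, 2.71], [-2.7, 2.7]. Speed limits (rad/s): [2.57, 2.57, 3.14, 3.14, 3.14, 3.14].

## Interface

Orientations are given as a unit quaternion [w, x, y, z].
In Python, from rig import manip gives the robot as it stands.
- The arm moves only by the tool send_rows, never from a script. Its arguments are lists of equal length, an entry for each row: "delta_pos": the shift along the tool's x, y, z normalised to -1 to 1, where 1 is 40 cm, a list of three; "angular": the turn, a rotation vector about the tool's x, y, z normalised to -1 to 1, where 1 is 0.08 rad, a list of three. A call has 1 to 5 rows; each row shifts and turns the commanded pose from where the row before left it, along the tool's axes as they then stand; what a row does not reach is not made up. A row lasts 1/12 s, in which the tool goes at most 41.7 mm and 7.16 degrees, less where a joint would pass 70% of its speed; a pose out of reach is approached as far as the arm can. A call with a number of a shift or a turn outside -1 to 1 is refused whole. A call with a gripper value outside its range is refused whole. "hand" is the finger opening in mm, from 0 to 85.4, set as the call begins (left out, the last holds). The fingers move at their own pace and stop on an object; "squeeze" is the grip in N (left out, the last holds). Time passes only in rows, so rows that do not move let the fingers close. It gives the time, the measured TCP pose, the force and the opening at its end, in the units of the state.
- manip.get_state(): the state, without advancing time (a new reading comes with each control period).
- manip.get_image(name): name is "scene" or "top"; returns the picture (384x512x3 uint8, blue, green, red); there is no depth.
- manip.calibration(name): a dict with "fx", "fy", "cx", "cy" (pixels), "camera_from_world" (4x4, takes a point from world to camera coordinates). Camera axes: x right, y up, looking along -z (the intrinsics and any distortion apply to the point x, -y, -z); pixel columns grow to the right and rows downward; lengths in m; the calibration is good to about 2 mm. A picture is of the moment at which its call begins. calibration takes no time and is no camera call.
- manip.sign_off(): hands the job in, once; it reports no verdict.
The state is a dict: "clock": time; "qpos": joint angles; "qd": joint speeds; "effort": joint torques, N m; "position": TCP position; "ee_rot": TCP orientation; "contact_force": force on the tool from outside, world axes, zero at the start; "moment": the same for the moment, N m; "width": finger opening in m.
Only numpy, scipy, OpenCV 4.12 (cv2) and the standard library are available. Lean on these libraries where they do the work, as an engineer would, in place of code of your own. Each camera call takes 0.05 s, during which the arm holds its last target.

## Working session

There is one attempt and no reset: what is moved stays moved. The work goes in short steps, Python scripts to look and compute and a tool call to move; the robot and the scene stay as the last step left them, time stands still between calls to the robot, and variables do not carry over. Pictures are saved under pics/ and viewed, and the job is handed in when it is done.

Besides the shell and the picture viewer there is one more tool, called after "Emit:" by a JSON object that holds its "name" and its "arguments", one argument or row to a line. send_rows: Moves the arm, as the interface text tells. Scaled input: -1 to 1 covers 40 cm each way for a shift and 0.08 rad each way for a turn. Its arguments: {"type":"object","properties":{"delta_pos":{"type":"array","items":{"type":"array","items":{"type":"number"}}},"angular":{"type":"array","items":{"type":"array","items":{"type":"number"}}},"hand":{"type":"number"},"squeeze":{"type":"number"}},"required":["delta_pos","angular"]}

```bash
ls; mkdir -p pics
python3 - <<'E'
from rig import manip
import cv2
s=manip.get_state();print(s)
for n in("scene","top"):
    im=manip.get_image(n);cv2.imwrite(f"pics/{n}0.png",im);c=manip.calibration(n);print(n,c)
print(manip.tip_reach)
E
```

```text
pics
{'clock': 0.0, 'qpos': array([ 1.21898606e+00,  2.76604587e-01,  1.50610054e+00,  1.84387538e-05,
        1.36065216e+00, -1.21009405e-01]), 'qd': array([-0.000624  ,  0.00074937, -0.00024317,  0.0012036 ,  0.00243258,
        0.00014962]), 'effort': array([ 8.40312259e-04, -4.16784525e+01, -2.45800102e+01,  2.12357901e-05,
        1.13124165e-02,  1.05881725e-05]), 'position': array([0.13138015, 0.55931706, 0.24944717]), 'ee_rot': array([ 4.52723924e-04,  7.83823969e-01,  6.20982453e-01, -7.57366346e-04]), 'contact_force': array([-0.42371171, -0.38838404,  0.33120754]), 'moment': array([-0.02638882, -0.02622162,  0.03146132]), 'width': 0.08551138834808786}
scene {'fx': 377.53460334308727, 'fy': 377.53460334308727, 'cx': 250.88364055537923, 'cy': 191.5485346009905, 'camera_from_world': array([[ 0.73753406, -0.67523139,  0.01029933, -0.48813945],
       [ 0.44795412,  0.50058533,  0.74077758, -0.23266527],
       [-0.50535197, -0.54173507,  0.67167142, -0.96354939],
       [ 0.        ,  0.        ,  0.        ,  1.        ]])}
top {'fx': 408.1721929545026, 'fy': 408.1721929545026, 'cx': 248.58252270459897, 'cy': 193.2726179131872, 'camera_from_world': array([[-0.00384919, -0.99963863, -0.02660456, -0.10262267],
       [ 0.98531985, -0.00833217,  0.17051501, -0.56109295],
       [-0.17067506, -0.02555766,  0.98499585, -0.95538232],
       [ 0.        ,  0.        ,  0.        ,  1.        ]])}
0.019
```

View pics/scene0.png

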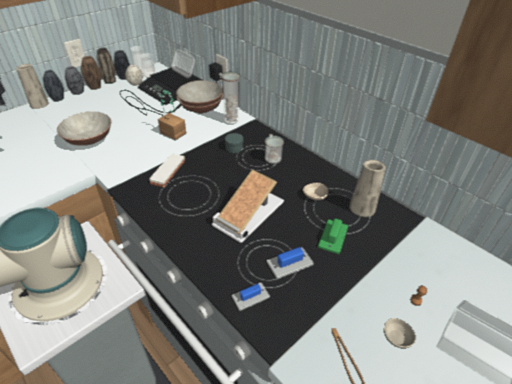

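View pics/top0.png

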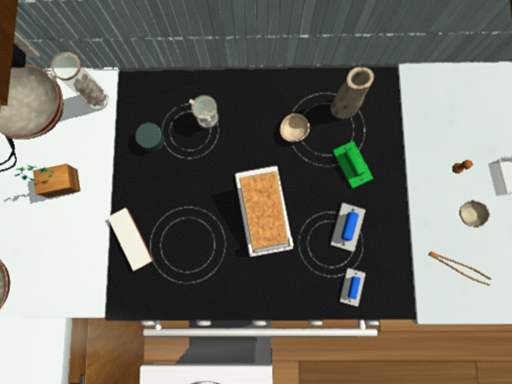

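```bash
cat > h.py <<'E'
import numpy as np, cv2
from rig import manip
from scipy.spatial.transform import Rotation as R
C={n:manip.calibration(n) for n in("scene","top")}
def proj(n,p):
    c=C[n];q=c["camera_from_world"]@np.r_[p,1.]
    x,y,z=q[0],-q[1],-q[2]
    return np.array([c["fx"]*x/z+c["cx"],c["fy"]*y/z+c["cy"]])
def ray(n,uv):
    c=C[n];M=c["camera_from_world"]
    d=np.array([(uv[0]-c["cx"])/c["fx"],-(uv[1]-c["cy"])/c["fy"],-1.])
    o=-M[:3,:3].T@M[:3,3];d=M[:3,:3].T@d
    return o,d/np.linalg.norm(d)
def onz(n,uv,z):
    o,d=ray(n,uv);return o+d*(z-o[2])/d[2]
def tri(a,b):
    o1,d1=ray("scene",a);o2,d2=ray("top",b)
    A=np.c_[d1,-d2];t=np.linalg.lstsq(A,o2-o1,rcond=None)[0]
    p,q=o1+t[0]*d1,o2+t[1]*d2
    return (p+q)/2,np.linalg.norm(p-q)
def blob(mask,near,r=60):
    m=mask.copy().astype(np.uint8);k=np.zeros_like(m);cv2.circle(k,tuple(int(v) for v in near),r,1,-1);m&=k
    n,l,s,c=cv2.connectedComponentsWithStats(m)
    i=1+np.argmax(s[1:,4]);return (l==i).astype(np.uint8)
E
python3 - <<'E'
from h import *
for n,b in (("scene",(130,145,320,315)),("top",(100,140,380,310))):
    im=cv2.imread(f"pics/{n}0.png")
    x0,y0,x1,y1=b
    c=cv2.resize(im[y0:y1,x0:x1],None,fx=800/(x1-x0) if n=="top" else 3.5,fy=800/(x1-x0) if n=="top" else 3.5,interpolation=cv2.INTER_CUBIC);cv2.imwrite(f"pics/{n}0c.png",c);print(c.shape)
    hsv=cv2.cvtColor(im,cv2.COLOR_BGR2HSV)
    near={"stone":(168,170) if n=="scene" else (130,240),"grip":(291,257) if n=="scene" else (350,224),"deck":(248,200) if n=="scene" else (265,210)}
    ms={"stone":cv2.inRange(hsv,(0,0,170),(30,70,255)),"grip":cv2.inRange(hsv,(100,120,60),(130,255,255)),"deck":cv2.inRange(hsv,(5,90,80),(25,255,255))}
    for k,m in ms.items():
        bl=blob(m>0,near[k],45 if k!="grip" else 25)
        ct=max(cv2.findContours(bl,0,2)[0],key=cv2.contourArea)
        r=cv2.minAreaRect(ct);print(n,k,bl.sum(),r)
        z={"stone":.022,"grip":.044,"deck":.06}[k]
        P=np.array([onz(n,u,z) for u in cv2.boxPoints(r)]);print(P.mean(0).round(4),np.linalg.norm(P[1]-P[0]).round(4),np.linalg.norm(P[2]-P[1]).round(4), [np.arctan2(*(P[i+1]-P[i])[1::-1]).round(3) for i in (0,1)])
        ap=cv2.approxPolyDP(ct,4,True)[:,0];print(ap.tolist())
E
```

```text
(595, 665, 3)
scene stone 479 ((166.9390411376953, 167.95123291015625), (14.524161338806152, 38.73109436035156), 38.65980911254883)
[0.4532 0.192  0.022 ] 0.1778 0.0718 [np.float64(0.524), np.float64(-1.583)]
[[183, 156], [171, 154], [150, 179], [165, 182]]
scene grip 337 ((290.13800048828125, 256.4864196777344), (13.386188507080078, 26.570573806762695), 70.34617614746094)
[ 0.4718 -0.358   0.044 ] 0.0746 0.0424 [np.float64(-0.321), np.float64(-2.133)]
[[300, 247], [278, 254], [280, 266], [301, 259]]
scene deck 1559 ((247.11891174316406, 198.58648681640625), (28.08519744873047, 60.50816345214844), 36.02737808227539)
[ 0.5312 -0.1296  0.06  ] 0.2454 0.1075 [np.float64(0.403), np.float64(-1.603)]
[[254, 171], [220, 215], [241, 229], [275, 183]]
(486, 800, 3)
top stone 1256 ((129.37794494628906, 238.55963134765625), (59.639801025390625, 21.252166748046875), 63.97041320800781)
[0.4537 0.1922 0.022 ] 0.0528 0.1515 [np.float64(-1.113), np.float64(-2.651)]
[[124, 208], [108, 219], [135, 269], [151, 259]]
top grip 302 ((349.65093994140625, 225.47171020507812), (10.851484298706055, 29.12043571472168), 15.945394515991211)
[ 0.4802 -0.3497  0.044 ] 0.0712 0.0259 [np.float64(-0.317), np.float64(-1.863)]
[[352, 211], [344, 239], [352, 237], [358, 215]]
top deck 2687 ((263.98419189453125, 211.07415771484375), (74.99176788330078, 37.84789276123047), 80.27242279052734)
[ 0.5159 -0.143   0.06  ] 0.0924 0.1814 [np.float64(-1.407), np.float64(-2.991)]
[[276, 172], [240, 178], [253, 251], [288, 245]]
```

View pics/scene0c.png

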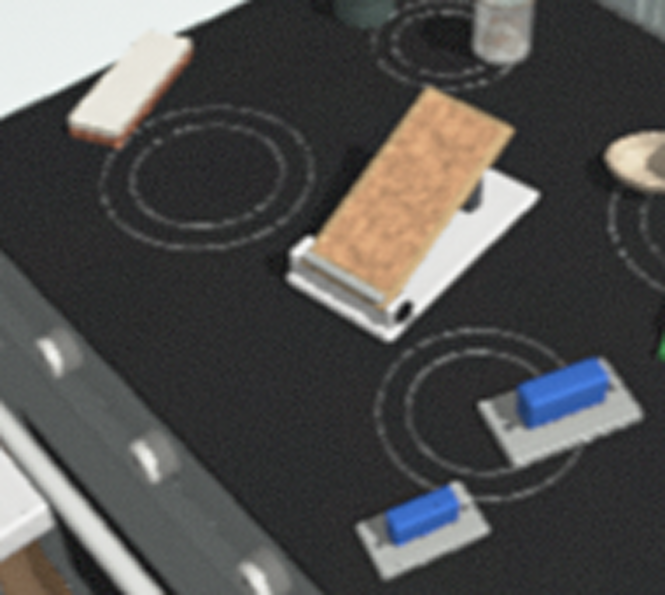

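View pics/top0c.png

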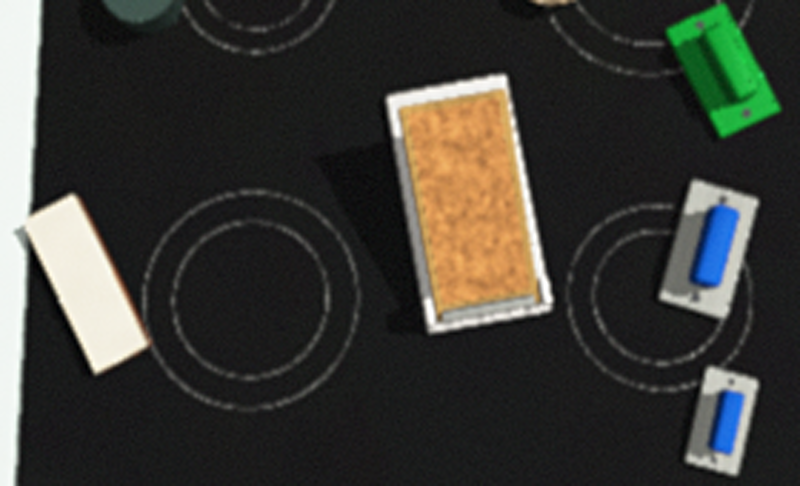

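```bash
cat > deck.py <<'E'
from h import *
def sides(n,tag="0"):
    im=cv2.imread(f"pics/{n}{tag}.png");hsv=cv2.cvtColor(im,cv2.COLOR_BGR2HSV)
    m=cv2.inRange(hsv,(5,90,80),(25,255,255))
    b=blob(m>0,(248,200) if n=="scene" else (265,210),45)
    ct=max(cv2.findContours(b,0,cv2.CHAIN_APPROX_NONE)[0],key=cv2.contourArea)[:,0].astype(float)
    c=([[254,171],[220,215],[241,229],[275,183]] if n=="scene" else [[240,178],[253,251],[288,245],[276,172]])
    c=np.array(c,float);L=[]
    for i in range(4):
        a,e=c[i],c[(i+1)%4];d=(e-a)/np.linalg.norm(e-a);nn=np.array([-d[1],d[0]])
        t=(ct-a)@d/np.linalg.norm(e-a);s=ct[(abs((ct-a)@nn)<2.5)&(t>.12)&(t<.88)]
        vx,vy,x,y=cv2.fitLine(s.astype(np.float32),cv2.DIST_HUBER,0,.01,.01).ravel()
        q=np.array([x,y]);nr=np.array([-vy,vx]);
        cen=c.mean(0); nr*=np.sign((q-cen)@nr)
        L.append((q+nr*.5,np.array([vx,vy])))   # pixel-centre contour -> edge
    P=[]
    for i in range(4):
        (p,d),(q,e)=L[i-1],L[i]
        t=np.linalg.solve(np.c_[d,-e],q-p);P.append(p+t[0]*d)
    return L,np.array(P) # corners: far-left, low-left, low-right, far-right ; sides: left,low,right,far
E
python3 - <<'E'
from deck import *
for n in C: print(n,'cam',ray(n,(0,0))[0].round(3),'base px',proj(n,(0,0,0)).round(),'tcp',proj(n,(.131,.559,.25)).round())
S=sides("scene");T=sides("top")
W=[tri(a,b) for a,b in zip(S[1],T[1])]
for n,a,w in zip("FL LL LR FR".split(),S[1],W):print(n,a.round(1),w[0].round(4),round(w[1],4))
P=np.array([w[0] for w in W])
print('lengths',[np.linalg.norm(P[i]-P[i-1]).round(4) for i in range(4)])
# 3d lines of left and right sides
def line(i):
    N=[];O=[]
    for n,L in(("scene",S[0]),("top",T[0])):
        q,d=L[i];o,r1=ray(n,q);_,r2=ray(n,q+20*d);k=np.cross(r1,r2);N.append(k/np.linalg.norm(k));O.append(o)
    v=np.cross(*N);v/=np.linalg.norm(v);v*=np.sign(v[0]);
    p=np.linalg.solve(np.array([N[0],N[1],v]),[N[0]@O[0],N[1]@O[1],v@P[i]]);return p,v
for i in(0,2):
    p,v=line(i);print('side',p.round(4),v.round(4),'yaw',np.arctan2(v[1],v[0]).round(4),'slope',np.arcsin(v[2]).round(4))
u=(P[0]+P[3]-P[1]-P[2]);u/=np.linalg.norm(u);print('mid: yaw',np.arctan2(u[1],u[0]),'slope',np.arcsin(u[2]))
# stone by corners
for n,c in(("scene",[[183,156],[171,154],[150,179],[165,182]]),("top",[[124,208],[108,219],[135,269],[151,259]])):
    print(n,np.array([onz(n,u,.022) for u in c]).round(4).tolist())
E
```

```text
scene cam [-0.023 -0.735  0.825] base px [ 60. 283.] tcp [ 2. 97.]
top cam [ 0.389 -0.132  1.034] base px [205. 433.] tcp [-117.  409.]Traceback (most recent call last):
  File "<stdin>", line 3, in <module>
  File "deck.py", line 12, in sides
    vx,vy,x,y=cv2.fitLine(s.astype(np.float32),cv2.DIST_HUBER,0,.01,.01).ravel()
              ~~~~~~~~~~~^^^^^^^^^^^^^^^^^^^^^^^^^^^^^^^^^^^^^^^^^^^^^^^
cv2.error: OpenCV(4.12.0) /io/opencv/modules/imgproc/src/linefit.cpp:50: error: (-215:Assertion failed) count > 0 in function 'fitLine2D_wods'
```

```bash
sed -i 's/<2.5)/<4)/; s/t>.12)&(t<.88/t>.15)\&(t<.85/' deck.py
cat > m.py <<'E'
from deck import *
S=sides("scene");T=sides("top")
W=[tri(a,b) for a,b in zip(S[1],T[1])]
for n,a,b,w in zip("FL LL LR FR".split(),S[1],T[1],W):print(n,a.round(1),b.round(1),w[0].round(4),round(w[1],4))
P=np.array([w[0] for w in W])
print('lengths',[np.linalg.norm(P[i]-P[i-1]).round(4) for i in range(4)])
def line(i):
    N=[];O=[]
    for n,L in(("scene",S[0]),("top",T[0])):
        q,d=L[i];o,r1=ray(n,q);_,r2=ray(n,q+20*d);k=np.cross(r1,r2);N.append(k/np.linalg.norm(k));O.append(o)
    v=np.cross(*N);v/=np.linalg.norm(v);v*=np.sign(v[0]);
    p=np.linalg.solve(np.array([N[0],N[1],v]),[N[0]@O[0],N[1]@O[1],v@P[i]]);return p,v
for i in(0,2):
    p,v=line(i);print('side',p.round(4),v.round(4),'yaw',np.arctan2(v[1],v[0]).round(4),'slope',np.arcsin(v[2]).round(4))
u=(P[0]+P[3]-P[1]-P[2]);u/=np.linalg.norm(u);print('mid: yaw',np.arctan2(u[1],u[0]),'slope',np.arcsin(u[2]))
for n,c in(("scene",[[183,156],[171,154],[150,179],[165,182]]),("top",[[124,208],[108,219],[135,269],[151,259]])):
    print(n,np.array([onz(n,u,.022) for u in c]).round(4).tolist())
E
python3 m.py
```

```text
FL [251.8 169.2] [238.9 177.5] [ 0.5868 -0.085   0.1079] 0.0009
LL [217.8 215.5] [252.1 248.7] [ 0.4262 -0.1142  0.0401] 0.0014
LR [241.5 228.9] [287.9 242.1] [ 0.4415 -0.2005  0.0423] 0.0011
FR [276.3 181.7] [276.  170.9] [ 0.6033 -0.1719  0.1044] 0.0009
lengths [np.float64(0.0885), np.float64(0.1767), np.float64(0.0877), np.float64(0.1757)]
side [ 0.5863 -0.0854  0.109 ] [0.9025 0.1592 0.4002] yaw 0.1746 slope 0.4118
side [ 0.4419 -0.2002  0.0409] [0.9206 0.1629 0.355 ] yaw 0.1751 slope 0.363
mid: yaw 0.1775438504745144 slope 0.3777945183479567
scene [[0.5288, 0.209, 0.022], [0.504, 0.2469, 0.022], [0.3764, 0.1774, 0.022], [0.4046, 0.132, 0.022]]
top [[0.5297, 0.209, 0.022], [0.5021, 0.2482, 0.022], [0.3783, 0.1744, 0.022], [0.4024, 0.1358, 0.022]]
```

```bash
cat >> m.py <<'E'
print('---')
F=(P[0]+P[3])/2
for z in (0.103,0.106,0.109):
  for Ln in (.178,.179):
    f=onz("top",(T[1][0]+T[1][3])/2,z); o,d=ray("top",(T[1][1]+T[1][2])/2)
    b=d@(o-f);c=(o-f)@(o-f)-Ln**2;q=b*b-c
    for t in (-b-q**.5,-b+q**.5):
        l=o+t*d
        if l[2]<f[2]:
            u=(f-l)/np.linalg.norm(f-l);print(z,Ln,l.round(4),'slope',np.arcsin(u[2]).round(3),'yaw',np.arctan2(u[1],u[0]).round(4),'seat',(l+.076*u).round(4))
cr=np.array([[432,333],[552,312],[506,75],[386,97]])/(800/280)+[100,140]
for z in(0,.01,.02):
    G=np.array([onz("top",c,z) for c in cr]);print(z,[np.linalg.norm(G[i]-G[i-1]).round(4) for i in range(4)],G.mean(0).round(4),np.arctan2(*(G[2]+G[3]-G[0]-G[1])[1::-1]).round(4))
E
python3 m.py | sed -n '/---/,$p'
```

```text
---
0.103 0.178 [ 0.4336 -0.1572  0.0353] slope 0.39 yaw 0.1762 seat [ 0.5028 -0.1449  0.0642]
0.103 0.179 [ 0.4338 -0.1573  0.0325] slope 0.405 yaw 0.1768 seat [ 0.5025 -0.145   0.0624]
0.106 0.178 [ 0.4336 -0.1572  0.0369] slope 0.399 yaw 0.1766 seat [ 0.5025 -0.1448  0.0664]
0.106 0.179 [ 0.4337 -0.1572  0.0341] slope 0.413 yaw 0.1771 seat [ 0.5022 -0.145   0.0646]
0.109 0.178 [ 0.4335 -0.1571  0.0385] slope 0.407 yaw 0.1769 seat [ 0.5022 -0.1448  0.0686]
0.109 0.179 [ 0.4336 -0.1572  0.0358] slope 0.421 yaw 0.1774 seat [ 0.5019 -0.1449  0.0669]
0 [np.float64(0.2159), np.float64(0.1068), np.float64(0.2169), np.float64(0.1109)] [ 0.523 -0.144  0.   ] 0.1804
0.01 [np.float64(0.2139), np.float64(0.1058), np.float64(0.2148), np.float64(0.1098)] [ 0.5217 -0.1439  0.01  ] 0.1804
0.02 [np.float64(0.2118), np.float64(0.1047), np.float64(0.2127), np.float64(0.1087)] [ 0.5204 -0.1438  0.02  ] 0.1804
```

```bash
cat > obj.py <<'E'
from h import *
def quad(n,mask,near,r,z,tol=3.):
    b=blob(mask>0,near,r);ct=max(cv2.findContours(b,0,cv2.CHAIN_APPROX_NONE)[0],key=cv2.contourArea)[:,0].astype(np.float32)
    c=cv2.boxPoints(cv2.minAreaRect(ct));h=cv2.convexHull(ct)
    e=1
    while True:
        ap=cv2.approxPolyDP(h,e,True)[:,0]
        if len(ap)<=4:break
        e+=.5
    c=ap.astype(float);L=[]
    for i in range(len(c)):
        a,g=c[i],c[(i+1)%len(c)];l=np.linalg.norm(g-a);d=(g-a)/l;nn=np.array([-d[1],d[0]]);t=(ct-a)@d/l
        s=ct[(abs((ct-a)@nn)<tol)&(t>.12)&(t<.88)].astype(np.float32)
        vx,vy,x,y=cv2.fitLine(s,cv2.DIST_HUBER,0,.01,.01).ravel();q=np.array([x,y]);k=np.array([-vy,vx]);k*=np.sign((q-c.mean(0))@k);L.append((q+.5*k,np.array([vx,vy])))
    Q=[]
    for i in range(len(L)):
        (p,d),(q,g)=L[i-1],L[i];t=np.linalg.solve(np.c_[d,-g],q-p);Q.append(p+t[0]*d)
    P=np.array([onz(n,u,z) for u in Q])
    s=np.array([P[(i+1)%4]-P[i] for i in range(4)]);ln=np.linalg.norm(s,axis=1)
    o=0 if ln[0]+ln[2]>ln[1]+ln[3] else 1
    print(n,'c',P.mean(0).round(4),'len',ln.round(4),'yaw long',[round(float(np.arctan2(s[i][1],s[i][0])%np.pi),3) for i in(o,o+2)])
    return np.array(Q)
E
python3 - <<'E'
from obj import *
for n in C:
    im=cv2.imread(f"pics/{n}0.png");hsv=cv2.cvtColor(im,cv2.COLOR_BGR2HSV)
    quad(n,cv2.inRange(hsv,(0,0,170),(30,70,255)),(168,170) if n=="scene" else (130,240),36,.022)
    p=(290,260) if n=="scene" else (348,228)
    g=cv2.inRange(hsv,(100,120,60),(130,255,255))|cv2.inRange(hsv,(0,0,85),(179,60,230))
    quad(n,g,p,30,.010)
    if n=="top":
        q=quad(n,cv2.inRange(hsv,(100,120,150),(130,255,255)),(350,224),25,.044)
E
```

```text
scene c [0.4531 0.1904 0.022 ] len [0.1548 0.0616 0.154  0.0558] yaw long [0.499, 0.461]
scene c [ 0.4795 -0.3528  0.01  ] len [0.1155 0.065  0.115  0.0741] yaw long [2.83, 2.91]
top c [0.4535 0.1919 0.022 ] len [0.1492 0.0512 0.1531 0.0528] yaw long [0.482, 0.492]
top c [ 0.4805 -0.3529  0.01  ] len [0.0616 0.1131 0.0604 0.1117] yaw long [2.84, 2.851]
top c [ 0.4805 -0.3526  0.044 ] len [0.0213 0.0666 0.0208 0.0684] yaw long [2.823, 2.827]
```

```bash
cat > plan.py <<'E'
from h import *
def tool(yaw,slope=0.):
    # tool x = seat y, tool y = seat x, tool z = -seat z
    x=np.array([np.cos(yaw)*np.cos(slope),np.sin(yaw)*np.cos(slope),np.sin(slope)]);y=np.array([-np.sin(yaw),np.cos(yaw),0]);
    return R.from_matrix(np.c_[y,x,-np.cross(x,y)])
def cur():
    s=manip.get_state();q=s["ee_rot"];return s["position"],R.from_quat([q[1],q[2],q[3],q[0]]),s
def plan(p,r,N,dec=3):
    p0,r0,s=cur();p=np.array(p)
    w=(r0.inv()*r).as_rotvec();st=R.from_rotvec(w/N);d=(p-p0)/N
    print('dist',np.linalg.norm(p-p0).round(4),'rot',w.round(3),'per row mm',(np.linalg.norm(d)*1e3).round(1))
    rc=r0;D=[]
    for i in range(N):
        D.append((rc.inv().apply(d)/.4).round(dec).tolist());rc=rc*st
    a=(w/N/.08).round(2).tolist()
    for i in range(0,N,5):print('{"delta_pos":',D[i:i+5],', "angular":',[a]*len(D[i:i+5]))
def show():
    p,r,s=cur();print(round(s["clock"],2),p.round(4),'w',round(s["width"],4),'F',s["contact_force"].round(1),'M',s["moment"].round(2),'q',s["qpos"].round(2))
    return p,r,s
E
python3 - <<'E'
from plan import *
plan([.4533,.1915,.12],tool(.488),15)
E
```

```text
dist 0.5057 rot [-0.001  0.002 -0.719] per row mm 33.7
{"delta_pos": [[-0.047, 0.066, 0.022], [-0.05, 0.064, 0.022], [-0.054, 0.061, 0.022], [-0.056, 0.059, 0.022], [-0.059, 0.056, 0.022]] , "angular": [[-0.0, 0.0, -0.6], [-0.0, 0.0, -0.6], [-0.0, 0.0, -0.6], [-0.0, 0.0, -0.6], [-0.0, 0.0, -0.6]]
{"delta_pos": [[-0.062, 0.053, 0.022], [-0.064, 0.05, 0.022], [-0.067, 0.047, 0.022], [-0.069, 0.044, 0.022], [-0.071, 0.04, 0.022]] , "angular": [[-0.0, 0.0, -0.6], [-0.0, 0.0, -0.6], [-0.0, 0.0, -0.6], [-0.0, 0.0, -0.6], [-0.0, 0.0, -0.6]]
{"delta_pos": [[-0.073, 0.037, 0.022], [-0.074, 0.033, 0.022], [-0.076, 0.03, 0.022], [-0.077, 0.026, 0.022], [-0.078, 0.022, 0.022]] , "angular": [[-0.0, 0.0, -0.6], [-0.0, 0.0, -0.6], [-0.0, 0.0, -0.6], [-0.0, 0.0, -0.6], [-0.0, 0.0, -0.6]]
```

Emit:
{"name": "send_rows", "arguments": {
  "delta_pos": [
    [-0.047,0.066,0.022],
    [-0.05,0.064,0.022],
    [-0.054,0.061,0.022],
    [-0.056,0.059,0.022],
    [-0.059,0.056,0.022]
  ],
  "angular": [
    [0,0,-0.6],
    [0,0,-0.6],
    [0,0,-0.6],
    [0,0,-0.6],
    [0,0,-0.6]
  ],
  "hand": 85,
  "squeeze": 60
}}

```text
clock: 0.52
position: [0.2392, 0.4362, 0.2056]
ee_rot: [0.0, 0.703, 0.711, -0.0]
contact_force: [0.8, -0.6, -0.7]
width: 0.0852
```

Emit:
{"name": "send_rows", "arguments": {
  "delta_pos": [
    [-0.062,0.053,0.022],
    [-0.064,0.05,0.022],
    [-0.067,0.047,0.022],
    [-0.069,0.044,0.022],
    [-0.071,0.04,0.022]
  ],
  "angular": [
    [0,0,-0.6],
    [0,0,-0.6],
    [0,0,-0.6],
    [0,0,-0.6],
    [0,0,-0.6]
  ]
}}

```text
clock: 0.93
position: [0.3467, 0.3133, 0.1617]
ee_rot: [-0.0, 0.613, 0.79, -0.0]
contact_force: [-0.3, 0.5, 0.5]
width: 0.0854
```

Emit:
{"name": "send_rows", "arguments": {
  "delta_pos": [
    [-0.073,0.037,0.022],
    [-0.074,0.033,0.022],
    [-0.076,0.03,0.022],
    [-0.077,0.026,0.022],
    [-0.078,0.022,0.022]
  ],
  "angular": [
    [0,0,-0.6],
    [0,0,-0.6],
    [0,0,-0.6],
    [0,0,-0.6],
    [0,0,-0.6]
  ]
}}

```text
clock: 1.35
position: [0.4538, 0.1907, 0.1177]
ee_rot: [-0.0, 0.514, 0.858, -0.0]
contact_force: [0.3, 0.9, 0.5]
width: 0.0848
```

Run:
```python
from plan import *
show();plan([.4533,.1915,.040],tool(.488),5)
for n in C: cv2.imwrite(f"pics/{n}1.png",manip.get_image(n))
a=cv2.imread("pics/scene1.png")[100:260,60:300];cv2.imwrite("pics/s1c.png",cv2.resize(a,None,fx=3,fy=3))
```

```text
1.35 [0.4538 0.1907 0.1177] w 0.0848 F [0.3 0.9 0.5] M [-0.01 -0.01 -0.03] q [ 0.26  0.27  1.88  0.    0.99 -1.81]
dist 0.0777 rot [-0.    -0.     0.003] per row mm 15.5
{"delta_pos": [[0.0, -0.0, 0.039], [0.0, -0.0, 0.039], [0.0, -0.0, 0.039], [0.0, -0.0, 0.039], [0.0, -0.0, 0.039]] , "angular": [[-0.0, -0.0, 0.01], [-0.0, -0.0, 0.01], [-0.0, -0.0, 0.01], [-0.0, -0.0, 0.01], [-0.0, -0.0, 0.01]]
```

View pics/s1c.png

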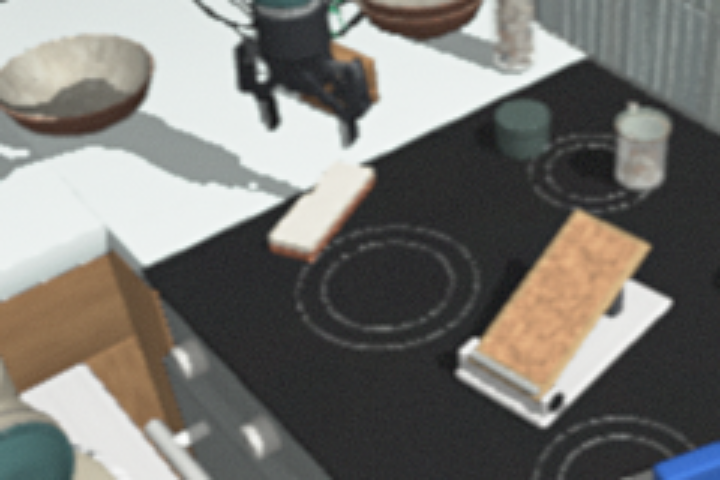

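Emit:
{"name": "send_rows", "arguments": {
  "delta_pos": [
    [0,0,0.05],
    [0,0,0.05],
    [0,0,0.05],
    [0,0,0.04],
    [0,0,0.02]
  ],
  "angular": [
    [0,0,0],
    [0,0,0],
    [0,0,0],
    [0,0,0],
    [0,0,0]
  ]
}}

```text
clock: 1.87
position: [0.4513, 0.1923, 0.0325]
ee_rot: [-0.002, 0.515, 0.857, -0.001]
contact_force: [0.0, -0.4, -0.4]
width: 0.0851
```

Run:
```python
from plan import *
show()
for n in C: cv2.imwrite(f"pics/{n}2.png",manip.get_image(n))
a=cv2.imread("pics/scene2.png")[100:260,60:300];b=cv2.imread("pics/top2.png")[160:320,40:280];cv2.imwrite("pics/c2.png",cv2.resize(np.hstack([a,b])[:, :],None,fx=1.66,fy=1.66))
```

```text
1.87 [0.4513 0.1923 0.0325] w 0.0851 F [ 0.  -0.4 -0.4] M [-0.06  0.06 -0.02] q [ 0.26  0.38  1.98  0.    0.78 -1.8 ]
```

View pics/c2.png

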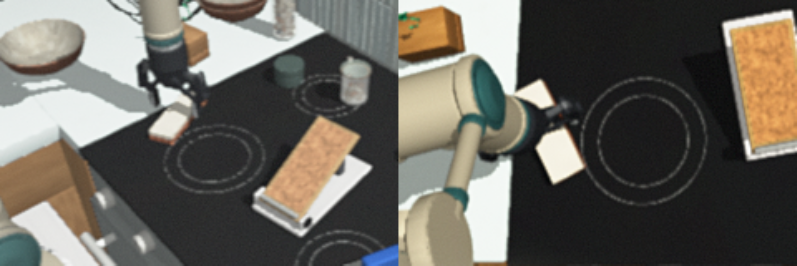

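Emit:
{"name": "send_rows", "arguments": {
  "delta_pos": [
    [-0.002,0.002,0.013],
    [-0.002,0.002,0.012],
    [0,0,0],
    [0,0,0]
  ],
  "angular": [
    [0,0,0],
    [0,0,0],
    [0,0,0],
    [0,0,0]
  ]
}}

```text
clock: 2.3
position: [0.4557, 0.1916, 0.0246]
ee_rot: [0.0, 0.515, 0.857, 0.0]
contact_force: [0.1, -0.3, -0.1]
width: 0.0851
```

Emit:
{"name": "send_rows", "arguments": {
  "delta_pos": [
    [0,0,0],
    [0,0,0],
    [0,0,0],
    [0,0,0],
    [0,0,0]
  ],
  "angular": [
    [0,0,0],
    [0,0,0],
    [0,0,0],
    [0,0,0],
    [0,0,0]
  ],
  "hand": 30,
  "squeeze": 60
}}

```text
clock: 2.72
position: [0.4555, 0.1918, 0.025]
ee_rot: [0.0, 0.515, 0.857, 0.001]
contact_force: [-1.4, 1.0, 4.7]
width: 0.0488
```

Run:
```python
from plan import *
show()
```

```text
2.72 [0.4555 0.1918 0.025 ] w 0.0488 F [-1.4  1.   4.7] M [ 0.21  0.22 -0.04] q [ 0.26  0.4   1.99  0.    0.76 -1.8 ]
```

Emit:
{"name": "send_rows", "arguments": {
  "delta_pos": [
    [0,0,-0.02],
    [0,0,-0.05],
    [0,0,-0.08],
    [0,0,-0.1],
    [0,0,-0.1]
  ],
  "angular": [
    [0,0,0],
    [0,0,0],
    [0,0,0],
    [0,0,0],
    [0,0,0]
  ]
}}

```text
clock: 3.13
position: [0.4539, 0.191, 0.1651]
ee_rot: [-0.001, 0.515, 0.857, -0.001]
contact_force: [1.1, 0.5, -3.8]
width: 0.0483
```

Run:
```python
from plan import *
show()
for n in C: cv2.imwrite(f"pics/{n}3.png",manip.get_image(n))
a=cv2.imread("pics/scene3.png")[60:260,60:300];b=cv2.imread("pics/top3.png")[120:320,40:280];cv2.imwrite("pics/c3.png",cv2.resize(np.hstack([a,b]),None,fx=1.66,fy=1.66))
```

```text
3.13 [0.4539 0.191  0.1651] w 0.0483 F [ 1.1  0.5 -3.8] M [ 0.02 -0.13 -0.05] q [ 0.26  0.22  1.81 -0.    1.12 -1.8 ]
```

View pics/c3.png

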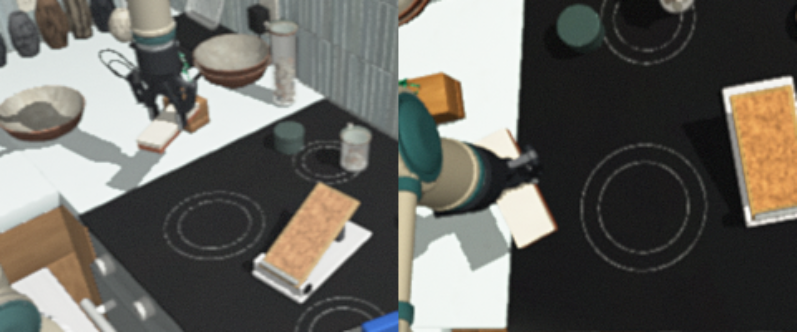

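```bash
cat >> plan.py <<'E'
SEAT=np.array([.5025,-.1452,.066]);YAW=.177;SL=.39
def deckp(x,y,z,seat=None,yaw=None,sl=None):
    r=tool(YAW if yaw is None else yaw,SL if sl is None else sl);return (SEAT if seat is None else seat)+r.apply([y,x,-z]),r
def inseat(p,r):
    rr=tool(YAW,SL);v=rr.inv().apply(p-SEAT);return np.array([v[1],v[0],-v[2]]),(rr.inv()*r).as_rotvec()
E
python3 - <<'E'
from plan import *
p,r=deckp(.015,0,.1);print(p);plan(p,r,15)
E
```

```text
[ 0.47873203 -0.14945142  0.16419373]
dist 0.3427 rot [-0.373 -0.06   0.308] per row mm 22.8
{"delta_pos": [[-0.052, -0.024, 0.001], [-0.052, -0.023, 0.001], [-0.053, -0.022, 0.0], [-0.053, -0.021, -0.0], [-0.054, -0.02, -0.0]] , "angular": [[-0.31, -0.05, 0.26], [-0.31, -0.05, 0.26], [-0.31, -0.05, 0.26], [-0.31, -0.05, 0.26], [-0.31, -0.05, 0.26]]
{"delta_pos": [[-0.054, -0.019, -0.001], [-0.054, -0.017, -0.001], [-0.055, -0.016, -0.001], [-0.055, -0.015, -0.001], [-0.055, -0.014, -0.001]] , "angular": [[-0.31, -0.05, 0.26], [-0.31, -0.05, 0.26], [-0.31, -0.05, 0.26], [-0.31, -0.05, 0.26], [-0.31, -0.05, 0.26]]
{"delta_pos": [[-0.056, -0.013, -0.002], [-0.056, -0.012, -0.002], [-0.056, -0.01, -0.002], [-0.056, -0.009, -0.002], [-0.057, -0.008, -0.002]] , "angular": [[-0.31, -0.05, 0.26], [-0.31, -0.05, 0.26], [-0.31, -0.05, 0.26], [-0.31, -0.05, 0.26], [-0.31, -0.05, 0.26]]
```

Emit:
{"name": "send_rows", "arguments": {
  "delta_pos": [
    [-0.052,-0.024,0.001],
    [-0.052,-0.023,0.001],
    [-0.053,-0.022,0.0],
    [-0.053,-0.021,0],
    [-0.054,-0.02,0]
  ],
  "angular": [
    [-0.31,-0.05,0.26],
    [-0.31,-0.05,0.26],
    [-0.31,-0.05,0.26],
    [-0.31,-0.05,0.26],
    [-0.31,-0.05,0.26]
  ]
}}

```text
clock: 3.65
position: [0.4597, 0.0763, 0.1607]
ee_rot: [0.04, 0.558, 0.828, 0.047]
contact_force: [0.2, 0.1, -3.9]
width: 0.0483
```

Emit:
{"name": "send_rows", "arguments": {
  "delta_pos": [
    [-0.054,-0.019,-0.001],
    [-0.054,-0.017,-0.001],
    [-0.055,-0.016,-0.001],
    [-0.055,-0.015,-0.001],
    [-0.055,-0.014,-0.001]
  ],
  "angular": [
    [-0.31,-0.05,0.26],
    [-0.31,-0.05,0.26],
    [-0.31,-0.05,0.26],
    [-0.31,-0.05,0.26],
    [-0.31,-0.05,0.26]
  ]
}}

```text
clock: 4.07
position: [0.4659, -0.0372, 0.1587]
ee_rot: [0.079, 0.597, 0.792, 0.095]
contact_force: [0.0, -0.2, -3.5]
width: 0.0486
```

Emit:
{"name": "send_rows", "arguments": {
  "delta_pos": [
    [-0.056,-0.013,-0.002],
    [-0.056,-0.012,-0.002],
    [-0.056,-0.01,-0.002],
    [-0.056,-0.009,-0.002],
    [-0.057,-0.008,-0.002]
  ],
  "angular": [
    [-0.31,-0.05,0.26],
    [-0.31,-0.05,0.26],
    [-0.31,-0.05,0.26],
    [-0.31,-0.05,0.26],
    [-0.31,-0.05,0.26]
  ]
}}

```text
clock: 4.48
position: [0.4718, -0.151, 0.1575]
ee_rot: [0.119, 0.632, 0.752, 0.143]
contact_force: [-0.2, 0.0, -3.9]
width: 0.0483
```

Run:
```python
from plan import *
p,r,s=show();print(inseat(p,r));p,r=deckp(.015,0,.045);plan(p,r,5)
for n in C: cv2.imwrite(f"pics/{n}4.png",manip.get_image(n))
a=cv2.imread("pics/scene4.png")[60:260,160:400];b=cv2.imread("pics/top4.png")[120:320,140:380];cv2.imwrite("pics/c4.png",cv2.resize(np.hstack([a,b]),None,fx=1.66,fy=1.66))
```

```text
4.48 [ 0.4718 -0.151   0.1575] w 0.0483 F [-0.2  0.  -3.9] M [-0.09  0.39  0.  ] q [-0.64  0.1   2.05  0.4   0.76 -2.64]
(array([ 0.00585931, -0.00033291,  0.09647306]), array([ 1.66513662e-02, -4.52275555e-05,  4.51636210e-03]))
dist 0.0523 rot [-0.017  0.    -0.005] per row mm 10.5
{"delta_pos": [[0.0, 0.005, 0.026], [0.0, 0.005, 0.026], [0.0, 0.005, 0.026], [0.0, 0.005, 0.026], [0.0, 0.005, 0.026]] , "angular": [[-0.04, 0.0, -0.01], [-0.04, 0.0, -0.01], [-0.04, 0.0, -0.01], [-0.04, 0.0, -0.01], [-0.04, 0.0, -0.01]]
```

View pics/c4.png

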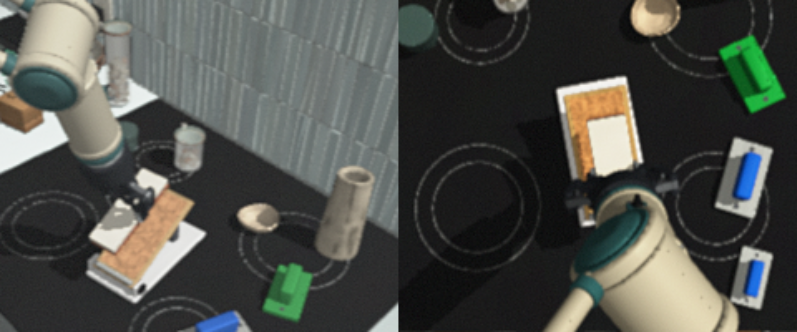

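Emit:
{"name": "send_rows", "arguments": {
  "delta_pos": [
    [0,0,0],
    [0,0,0],
    [0,0,0],
    [0,0,0],
    [0,0,0]
  ],
  "angular": [
    [0,0,1],
    [0,0,1],
    [0,0,1],
    [0,0,1],
    [0,0,1]
  ]
}}

```text
clock: 5.0
position: [0.472, -0.1494, 0.1575]
ee_rot: [0.087, 0.77, 0.611, 0.163]
contact_force: [-0.3, 0.1, -4.5]
width: 0.0487
```

Run:
```python
from plan import *
p,r,s=show();print(inseat(p,r))
```

```text
5.0 [ 0.472  -0.1494  0.1575] w 0.0487 F [-0.3  0.1 -4.5] M [-0.04  0.34 -0.01] q [-0.64  0.1   2.05  0.39  0.76 -2.24]
(array([0.0063915 , 0.00123469, 0.0963334 ]), array([ 0.01794646, -0.0027557 ,  0.40703293]))
```

Turning the right way; the last joint is leaving its limit. Continuing.

Emit:
{"name": "send_rows", "arguments": {
  "delta_pos": [
    [0,0,0],
    [0,0,0],
    [0,0,0],
    [0,0,0],
    [0,0,0]
  ],
  "angular": [
    [0,0,1],
    [0,0,1],
    [0,0,1],
    [0,0,1],
    [0,0,1]
  ]
}}

```text
clock: 5.42
position: [0.4721, -0.1493, 0.1576]
ee_rot: [0.053, 0.876, 0.446, 0.177]
contact_force: [-0.4, 0.6, -3.8]
width: 0.0485
```

Emit:
{"name": "send_rows", "arguments": {
  "delta_pos": [
    [0,0,0],
    [0,0,0],
    [0,0,0],
    [0,0,0],
    [0,0,0]
  ],
  "angular": [
    [0,0,1],
    [0,0,1],
    [0,0,1],
    [0,0,1],
    [0,0,1]
  ]
}}

```text
clock: 5.83
position: [0.4721, -0.1492, 0.1576]
ee_rot: [0.017, 0.947, 0.263, 0.184]
contact_force: [0.6, -0.7, -3.7]
width: 0.0486
```

Emit:
{"name": "send_rows", "arguments": {
  "delta_pos": [
    [0,0,0],
    [0,0,0],
    [0,0,0],
    [0,0,0],
    [0,0,0]
  ],
  "angular": [
    [0,0,1],
    [0,0,1],
    [0,0,1],
    [0,0,1],
    [0,0,1]
  ]
}}

```text
clock: 6.25
position: [0.4721, -0.1493, 0.1576]
ee_rot: [-0.02, 0.98, 0.069, 0.184]
contact_force: [0.5, 0.1, -3.7]
width: 0.0485
```

Emit:
{"name": "send_rows", "arguments": {
  "delta_pos": [
    [0,0,0],
    [0,0,0],
    [0,0,0],
    [0,0,0],
    [0,0,0]
  ],
  "angular": [
    [0,0,1],
    [0,0,1],
    [0,0,1],
    [0,0,1],
    [0,0,1]
  ]
}}

```text
clock: 6.67
position: [0.4721, -0.1493, 0.1575]
ee_rot: [-0.056, 0.975, -0.127, 0.176]
contact_force: [0.2, 0.6, -4.0]
width: 0.0484
```

Emit:
{"name": "send_rows", "arguments": {
  "delta_pos": [
    [0,0,0],
    [0,0,0],
    [0,0,0],
    [0,0,0],
    [0,0,0]
  ],
  "angular": [
    [0,0,1],
    [0,0,1],
    [0,0,1],
    [0,0,1],
    [0,0,1]
  ]
}}

```text
clock: 7.08
position: [0.4721, -0.1493, 0.1575]
ee_rot: [-0.09, 0.93, -0.318, 0.161]
contact_force: [-0.0, -0.3, -4.6]
width: 0.0488
```

Emit:
{"name": "send_rows", "arguments": {
  "delta_pos": [
    [0,0,0],
    [0,0,0],
    [0,0,0],
    [0,0,0],
    [0,0,0]
  ],
  "angular": [
    [0,0,1],
    [0,0,1],
    [0,0,1],
    [0,0,1],
    [0,0,1]
  ]
}}

```text
clock: 7.5
position: [0.4721, -0.1493, 0.1575]
ee_rot: [-0.12, 0.848, -0.496, 0.14]
contact_force: [0.9, -0.4, -3.6]
width: 0.0489
```

```bash
cat >> plan.py <<'E'
def tool2(yaw,slope): return tool(yaw,slope)*R.from_rotvec([0,0,np.pi])   # tool x=-seat y, tool y=-seat x
def deck2(x,y,z):
    p,r=deckp(x,y,z);return p,r*R.from_rotvec([0,0,np.pi])
def inseat2(p,r):
    v,_=inseat(p,r);return v.round(4),(tool2(YAW,SL).inv()*r).as_rotvec().round(4)
E
python3 - <<'E'
from plan import *
p,r,s=show();print(inseat2(p,r))
p,r=deck2(.0135,0,.045);plan(p,r,10)
E
```

```text
7.5 [ 0.4721 -0.1493  0.1575] w 0.0489 F [ 0.9 -0.4 -3.6] M [-0.1   0.46 -0.01] q [-0.64  0.1   2.05  0.39  0.76  0.16]
(array([0.0064, 0.0014, 0.0963]), array([-0.0177, -0.004 , -0.3349]))
dist 0.0518 rot [0.018 0.004 0.335] per row mm 5.2
{"delta_pos": [[0.001, -0.002, 0.013], [0.001, -0.002, 0.013], [0.001, -0.002, 0.013], [0.001, -0.002, 0.013], [0.001, -0.002, 0.013]] , "angular": [[0.02, 0.01, 0.42], [0.02, 0.01, 0.42], [0.02, 0.01, 0.42], [0.02, 0.01, 0.42], [0.02, 0.01, 0.42]]
{"delta_pos": [[0.001, -0.002, 0.013], [0.001, -0.002, 0.013], [0.001, -0.002, 0.013], [0.0, -0.002, 0.013], [0.0, -0.002, 0.013]] , "angular": [[0.02, 0.01, 0.42], [0.02, 0.01, 0.42], [0.02, 0.01, 0.42], [0.02, 0.01, 0.42], [0.02, 0.01, 0.42]]
```

Emit:
{"name": "send_rows", "arguments": {
  "delta_pos": [
    [0.001,-0.002,0.005],
    [0.001,-0.002,0.01],
    [0.001,-0.002,0.01],
    [0.001,-0.002,0.01],
    [0.001,-0.002,0.01]
  ],
  "angular": [
    [0.02,0.01,0.84],
    [0.02,0.01,0.84],
    [0.02,0.01,0.84],
    [0.02,0.01,0.84],
    [0.02,0.01,0.84]
  ]
}}

```text
clock: 7.92
position: [0.4829, -0.1485, 0.1423]
ee_rot: [-0.145, 0.753, -0.631, 0.122]
contact_force: [-0.7, -1.0, -4.1]
width: 0.0482
```

Emit:
{"name": "send_rows", "arguments": {
  "delta_pos": [
    [0.001,-0.002,0.014],
    [0.001,-0.002,0.014],
    [0.001,-0.002,0.014],
    [0,-0.002,0.014],
    [0,0,0]
  ],
  "angular": [
    [0.02,0.01,0],
    [0.02,0.01,0],
    [0.02,0.01,0],
    [0.02,0.01,0],
    [0,0,0]
  ]
}}

```text
clock: 8.33
position: [0.4954, -0.1488, 0.1229]
ee_rot: [-0.146, 0.753, -0.629, 0.126]
contact_force: [0.0, -0.3, -3.3]
width: 0.0483
```

Run:
```python
from plan import *
p,r,s=show();print(inseat2(p,r))
p,r=deck2(.011,0,.035);plan(p,r,4)
for n in C: cv2.imwrite(f"pics/{n}5.png",manip.get_image(n))
a=cv2.imread("pics/scene5.png")[100:260,160:360];b=cv2.imread("pics/top5.png")[140:300,180:380];cv2.imwrite("pics/c5.png",cv2.resize(np.hstack([a,b]),None,fx=2,fy=2,interpolation=2))
```

```text
8.33 [ 0.4954 -0.1488  0.1229] w 0.0483 F [ 0.  -0.3 -3.3] M [-0.07  0.44  0.01] q [-0.61  0.18  2.08  0.45  0.65  0.45]
(array([ 0.0146, -0.0023,  0.0555]), array([-0.0015,  0.0059, -0.0029]))
dist 0.021 rot [ 0.002 -0.006  0.003] per row mm 5.2
{"delta_pos": [[-0.002, 0.002, 0.013], [-0.001, 0.002, 0.013], [-0.001, 0.002, 0.013], [-0.001, 0.002, 0.013]] , "angular": [[0.0, -0.02, 0.01], [0.0, -0.02, 0.01], [0.0, -0.02, 0.01], [0.0, -0.02, 0.01]]
```

View pics/c5.png

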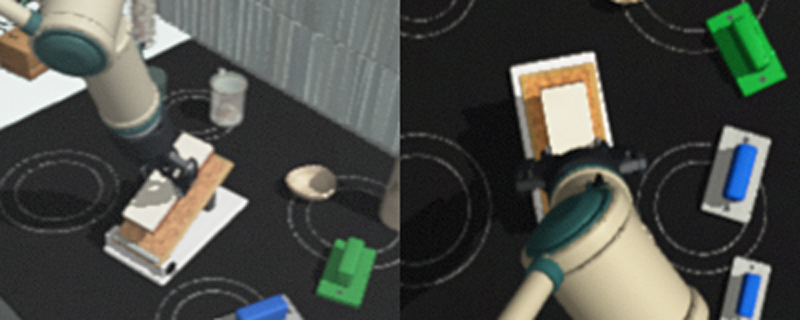

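Emit:
{"name": "send_rows", "arguments": {
  "delta_pos": [
    [-0.002,0.002,0.013],
    [-0.002,0.002,0.013],
    [-0.001,0.001,0.013],
    [0,0,0.013],
    [0,0,0]
  ],
  "angular": [
    [0,-0.02,0.01],
    [0,-0.02,0.01],
    [0,-0.02,0.01],
    [0,-0.02,0.01],
    [0,0,0]
  ]
}}

```text
clock: 8.85
position: [0.5011, -0.1462, 0.1031]
ee_rot: [-0.148, 0.752, -0.63, 0.124]
contact_force: [0.3, -0.4, -3.3]
width: 0.0486
```

Run:
```python
from plan import *
p,r,s=show();print(inseat2(p,r))
```

```text
8.85 [ 0.5011 -0.1462  0.1031] w 0.0486 F [ 0.3 -0.4 -3.3] M [-0.11  0.38 -0.01] q [-0.6   0.21  2.1   0.49  0.6   0.42]
(array([ 0.0127, -0.0007,  0.0349]), array([-0.0012, -0.    ,  0.0012]))
```

Emit:
{"name": "send_rows", "arguments": {
  "delta_pos": [
    [0,0,0.005],
    [0,0,0.005],
    [0,0,0.004],
    [0,0,0]
  ],
  "angular": [
    [0,0,0],
    [0,0,0],
    [0,0,0],
    [0,0,0]
  ]
}}

```text
clock: 9.18
position: [0.5035, -0.1461, 0.0989]
ee_rot: [-0.148, 0.752, -0.63, 0.125]
contact_force: [-0.1, 0.0, -2.8]
width: 0.0487
```

Emit:
{"name": "send_rows", "arguments": {
  "delta_pos": [
    [0,0,0.004],
    [0,0,0]
  ],
  "angular": [
    [0,0,0],
    [0,0,0]
  ]
}}

```text
clock: 9.35
position: [0.5041, -0.146, 0.0976]
ee_rot: [-0.148, 0.752, -0.63, 0.125]
contact_force: [0.1, 0.0, -4.2]
width: 0.0486
```

Emit:
{"name": "send_rows", "arguments": {
  "delta_pos": [
    [0,0,0.003],
    [0,0,0]
  ],
  "angular": [
    [0,0,0],
    [0,0,0]
  ]
}}

```text
clock: 9.52
position: [0.5045, -0.1459, 0.0965]
ee_rot: [-0.148, 0.752, -0.63, 0.125]
contact_force: [-1.3, 0.4, -3.3]
width: 0.0484
```

Run:
```python
from plan import *
p,r,s=show();print(inseat2(p,r), r.inv().apply(s["contact_force"]))
```

```text
9.52 [ 0.5045 -0.1459  0.0965] w 0.0484 F [-1.3  0.4 -3.3] M [-0.11  0.4  -0.04] q [-0.59  0.23  2.1   0.5   0.58  0.41]
(array([ 0.0133, -0.0011,  0.0275]), array([0.0002, 0.0013, 0.0007])) [-0.5845956   2.37594804  2.64402811]
```

Emit:
{"name": "send_rows", "arguments": {
  "delta_pos": [
    [0,0.01,0],
    [0,0.01,0],
    [0,0.008,0],
    [0,0,0]
  ],
  "angular": [
    [0,0,0],
    [0,0,0],
    [0,0,0],
    [0,0,0]
  ]
}}

```text
clock: 9.85
position: [0.4931, -0.1474, 0.0917]
ee_rot: [-0.148, 0.752, -0.63, 0.124]
contact_force: [-0.3, -0.5, -3.4]
width: 0.0483
```

Emit:
{"name": "send_rows", "arguments": {
  "delta_pos": [
    [0,0.004,0],
    [0,0,0]
  ],
  "angular": [
    [0,0,0],
    [0,0,0]
  ]
}}

```text
clock: 10.02
position: [0.4926, -0.1481, 0.0916]
ee_rot: [-0.148, 0.752, -0.63, 0.125]
contact_force: [-0.3, 0.2, -3.8]
width: 0.0483
```

Run:
```python
from plan import *
p,r,s=show();print(inseat2(p,r), r.inv().apply(s["contact_force"]))
```

```text
10.02 [ 0.4926 -0.1481  0.0916] w 0.0483 F [-0.3  0.2 -3.8] M [-0.09  0.41  0.02] q [-0.61  0.22  2.13  0.52  0.57  0.37]
(array([ 0.0002, -0.0011,  0.0276]), array([0.0001, 0.0013, 0.001 ])) [-0.28316167  1.7190076   3.42974775]
```

Emit:
{"name": "send_rows", "arguments": {
  "delta_pos": [
    [0,0.004,0],
    [0,0,0]
  ],
  "angular": [
    [0,0,0],
    [0,0,0]
  ]
}}

```text
clock: 10.18
position: [0.4912, -0.1483, 0.091]
ee_rot: [-0.148, 0.752, -0.63, 0.125]
contact_force: [0.6, -0.1, -2.9]
width: 0.0487
```

Emit:
{"name": "send_rows", "arguments": {
  "delta_pos": [
    [0,0.004,0],
    [0,0,0]
  ],
  "angular": [
    [0,0,0],
    [0,0,0]
  ]
}}

```text
clock: 10.35
position: [0.4903, -0.1488, 0.0907]
ee_rot: [-0.148, 0.752, -0.63, 0.125]
contact_force: [1.6, 0.6, -3.7]
width: 0.0483
```

Run:
```python
from plan import *
p,r,s=show();print(inseat2(p,r), r.inv().apply(s["contact_force"]))
for n in C: cv2.imwrite(f"pics/{n}6.png",manip.get_image(n))
a=cv2.imread("pics/scene6.png")[140:260,180:330];b=cv2.imread("pics/top6.png")[150:270,200:350];cv2.imwrite("pics/c6.png",cv2.resize(np.hstack([a,b]),None,fx=2.66,fy=2.66,interpolation=2))
```

```text
10.35 [ 0.4903 -0.1488  0.0907] w 0.0483 F [ 1.6  0.6 -3.7] M [-0.02  0.24 -0.02] q [-0.62  0.22  2.14  0.53  0.57  0.36]
(array([-0.0023, -0.0013,  0.0277]), array([0.0011, 0.0019, 0.0011])) [-0.30030325 -0.1115895   4.03236069]
```

View pics/c6.png

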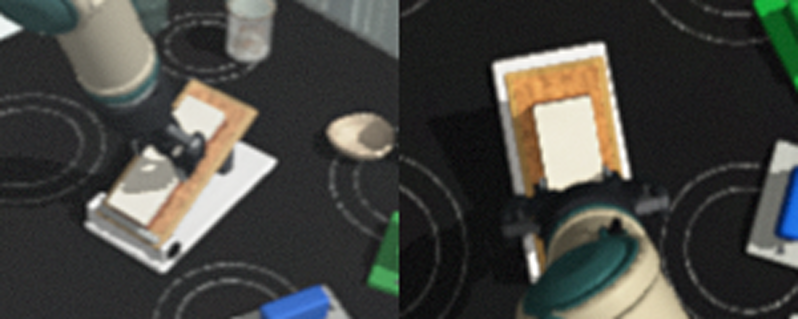

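Emit:
{"name": "send_rows", "arguments": {
  "delta_pos": [
    [0,-0.005,0],
    [0,0,0.004],
    [0,0,0]
  ],
  "angular": [
    [0,0,0],
    [0,0,0],
    [0,0,0]
  ]
}}

```text
clock: 10.7
position: [0.4926, -0.1482, 0.0898]
ee_rot: [-0.148, 0.752, -0.63, 0.125]
contact_force: [-0.6, -0.4, -2.1]
width: 0.0481
```

Emit:
{"name": "send_rows", "arguments": {
  "delta_pos": [
    [0,0,0.003],
    [0,0,0]
  ],
  "angular": [
    [0,0,0],
    [0,0,0]
  ]
}}

```text
clock: 10.87
position: [0.4928, -0.1482, 0.0888]
ee_rot: [-0.148, 0.752, -0.63, 0.125]
contact_force: [-4.0, -1.4, 2.6]
width: 0.0484
```

Run:
```python
from plan import *
p,r,s=show();print(inseat2(p,r), r.inv().apply(s["contact_force"]), r.inv().apply(s["moment"]))
```

```text
10.87 [ 0.4928 -0.1482  0.0888] w 0.0484 F [-4.  -1.4  2.6] M [-0.03  0.16  0.02] q [-0.61  0.23  2.13  0.53  0.56  0.36]
(array([-0.0006, -0.0012,  0.0249]), array([0.0005, 0.0017, 0.0005])) [ 0.67088165  2.89961336 -4.03073467] [-0.16008585 -0.00220553 -0.02006479]
```

Emit:
{"name": "send_rows", "arguments": {
  "delta_pos": [
    [0,0,0.002],
    [0,0,0]
  ],
  "angular": [
    [0,0,0],
    [0,0,0]
  ]
}}

```text
clock: 11.03
position: [0.4929, -0.1481, 0.0885]
ee_rot: [-0.148, 0.752, -0.63, 0.125]
contact_force: [-7.0, -1.3, 6.2]
width: 0.0485
```

Run:
```python
from plan import *
p,r,s=show();print(inseat2(p,r), r.inv().apply(s["contact_force"]), r.inv().apply(s["moment"]))
```

```text
11.03 [ 0.4929 -0.1481  0.0885] w 0.0485 F [-7.  -1.3  6.2] M [0.04 0.35 0.03] q [-0.61  0.23  2.13  0.53  0.56  0.36]
(array([-0.0007, -0.0012,  0.0246]), array([0.0007, 0.0019, 0.0002])) [ 0.02061422  4.22478059 -8.48078137] [-0.33871956 -0.10908335  0.00880123]
```

Emit:
{"name": "send_rows", "arguments": {
  "delta_pos": [
    [0,0,-0.001],
    [0,0,0],
    [0,0,0],
    [0,0,0],
    [0,0,0]
  ],
  "angular": [
    [0,0,0],
    [0,0,0],
    [0,0,0],
    [0,0,0],
    [0,0,0]
  ],
  "hand": 80
}}

```text
clock: 11.45
position: [0.4932, -0.148, 0.0883]
ee_rot: [-0.148, 0.752, -0.63, 0.125]
contact_force: [-0.3, 0.1, 0.6]
width: 0.08
```

Emit:
{"name": "send_rows", "arguments": {
  "delta_pos": [
    [0,0,-0.02],
    [0,0,-0.05],
    [0,0,-0.08],
    [0,0,-0.08],
    [0,0,0]
  ],
  "angular": [
    [0,0,0],
    [0,0,0],
    [0,0,0],
    [0,0,0],
    [0,0,0]
  ]
}}

```text
clock: 11.87
position: [0.4596, -0.156, 0.179]
ee_rot: [-0.148, 0.752, -0.629, 0.13]
contact_force: [0.4, 0.2, -0.0]
width: 0.0797
```

Run:
```python
from plan import *
p,r,s=show();print(inseat2(p,r))
for n in C: cv2.imwrite(f"pics/{n}7.png",manip.get_image(n))
a=cv2.imread("pics/scene7.png")[140:260,180:330];b=cv2.imread("pics/top7.png")[150:270,200:350];cv2.imwrite("pics/c7.png",cv2.resize(np.hstack([a,b]),None,fx=2.66,fy=2.66,interpolation=2))
# next: above plate
plan([.4803,-.3527,.15],tool2(-.305,0),15)
```

```text
11.87 [ 0.4596 -0.156   0.179 ] w 0.0797 F [ 0.4  0.2 -0. ] M [-0.05  0.09  0.02] q [-0.68  0.06  2.05  0.41  0.8   0.46]
(array([ 0.0021, -0.0031,  0.1212]), array([ 0.0065,  0.0088, -0.0013]))
dist 0.2007 rot [-0.386  0.09   0.475] per row mm 13.4
{"delta_pos": [[0.033, 0.004, 0.003], [0.033, 0.003, 0.003], [0.033, 0.001, 0.004], [0.033, 0.0, 0.004], [0.033, -0.001, 0.004]] , "angular": [[-0.32, 0.08, 0.4], [-0.32, 0.08, 0.4], [-0.32, 0.08, 0.4], [-0.32, 0.08, 0.4], [-0.32, 0.08, 0.4]]
{"delta_pos": [[0.033, -0.002, 0.004], [0.033, -0.003, 0.004], [0.033, -0.004, 0.004], [0.033, -0.006, 0.005], [0.032, -0.007, 0.005]] , "angular": [[-0.32, 0.08, 0.4], [-0.32, 0.08, 0.4], [-0.32, 0.08, 0.4], [-0.32, 0.08, 0.4], [-0.32, 0.08, 0.4]]
{"delta_pos": [[0.032, -0.008, 0.005], [0.032, -0.009, 0.005], [0.032, -0.01, 0.005], [0.031, -0.011, 0.004], [0.031, -0.012, 0.004]] , "angular": [[-0.32, 0.08, 0.4], [-0.32, 0.08, 0.4], [-0.32, 0.08, 0.4], [-0.32, 0.08, 0.4], [-0.32, 0.08, 0.4]]
```

View pics/c7.png

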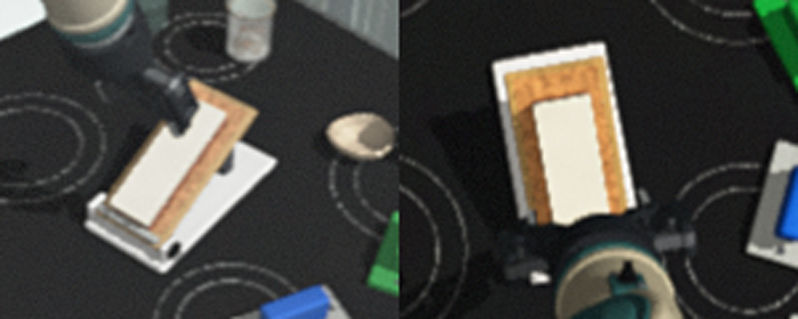

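Emit:
{"name": "send_rows", "arguments": {
  "delta_pos": [
    [0.033,0.004,0.003],
    [0.033,0.003,0.003],
    [0.033,0.001,0.004],
    [0.033,0.0,0.004],
    [0.033,-0.001,0.004]
  ],
  "angular": [
    [-0.32,0.08,0.4],
    [-0.32,0.08,0.4],
    [-0.32,0.08,0.4],
    [-0.32,0.08,0.4],
    [-0.32,0.08,0.4]
  ]
}}

```text
clock: 12.38
position: [0.465, -0.2195, 0.1634]
ee_rot: [-0.099, 0.705, -0.698, 0.082]
contact_force: [-0.0, 0.6, -0.1]
width: 0.0799
```

Emit:
{"name": "send_rows", "arguments": {
  "delta_pos": [
    [0.033,-0.002,0.004],
    [0.033,-0.003,0.004],
    [0.033,-0.004,0.004],
    [0.033,-0.006,0.005],
    [0.032,-0.007,0.005]
  ],
  "angular": [
    [-0.32,0.08,0.4],
    [-0.32,0.08,0.4],
    [-0.32,0.08,0.4],
    [-0.32,0.08,0.4],
    [-0.32,0.08,0.4]
  ]
}}

```text
clock: 12.8
position: [0.4722, -0.2856, 0.1548]
ee_rot: [0.049, -0.65, 0.757, -0.04]
contact_force: [0.3, 0.4, 0.4]
width: 0.0805
```

Emit:
{"name": "send_rows", "arguments": {
  "delta_pos": [
    [0.032,-0.008,0.005],
    [0.032,-0.009,0.005],
    [0.032,-0.01,0.005],
    [0.031,-0.011,0.004],
    [0.031,-0.012,0.004]
  ],
  "angular": [
    [-0.32,0.08,0.4],
    [-0.32,0.08,0.4],
    [-0.32,0.08,0.4],
    [-0.32,0.08,0.4],
    [-0.32,0.08,0.4]
  ]
}}

```text
clock: 13.22
position: [0.4791, -0.3515, 0.1461]
ee_rot: [-0.002, -0.589, 0.808, 0.002]
contact_force: [-0.1, -0.4, 0.6]
width: 0.0801
```

Run:
```python
from plan import *
from obj import quad
p,r,s=show()
plan([.4803,-.3527,.07],tool2(-.305,0),5)
for n in C: cv2.imwrite(f"pics/{n}8.png",manip.get_image(n))
a=cv2.imread("pics/scene8.png")[130:310,180:380];b=cv2.imread("pics/top8.png")[150:330,190:390];cv2.imwrite("pics/c8.png",cv2.resize(np.hstack([a,b]),None,fx=2,fy=2,interpolation=2))
```

```text
13.22 [ 0.4791 -0.3515  0.1461] w 0.0801 F [-0.1 -0.4  0.6] M [ 0.06 -0.01 -0.01] q [-0.75  0.38  1.62 -0.    1.15  1.14]
dist 0.0762 rot [ 0.005 -0.001 -0.007] per row mm 15.2
{"delta_pos": [[0.0, -0.001, 0.038], [0.0, -0.001, 0.038], [0.0, -0.001, 0.038], [0.0, -0.001, 0.038], [0.0, -0.001, 0.038]] , "angular": [[0.01, -0.0, -0.02], [0.01, -0.0, -0.02], [0.01, -0.0, -0.02], [0.01, -0.0, -0.02], [0.01, -0.0, -0.02]]
```

View pics/c8.png

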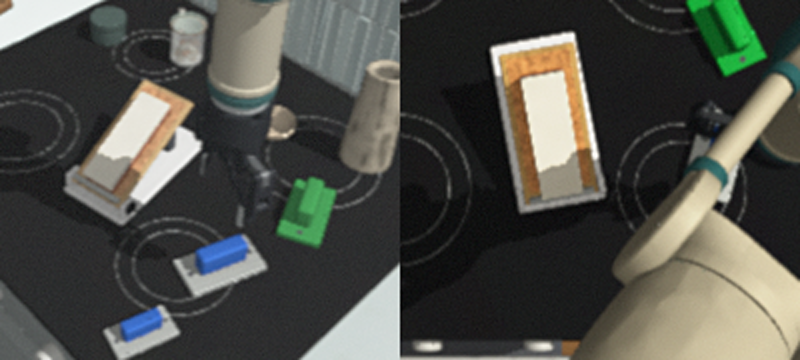

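Emit:
{"name": "send_rows", "arguments": {
  "delta_pos": [
    [0,-0.002,0.04],
    [0,-0.002,0.04],
    [0,0,0.05],
    [0,0,0.05],
    [0,0,0.05]
  ],
  "angular": [
    [0.02,0,-0.04],
    [0.02,0,-0.04],
    [0,0,0],
    [0,0,0],
    [0,0,0]
  ],
  "hand": 60
}}

```text
clock: 13.73
position: [0.4803, -0.3508, 0.0545]
ee_rot: [0.0, -0.592, 0.806, -0.001]
contact_force: [-1.1, -0.1, -0.9]
width: 0.06
```

Run:
```python
from plan import *
from obj import quad
p,r,s=show()
plan([.4803,-.3527,.034],tool2(-.305,0),3)
for n in C: cv2.imwrite(f"pics/{n}9.png",manip.get_image(n))
a=cv2.imread("pics/scene9.png")[180:310,220:360];cv2.imwrite("pics/c9.png",cv2.resize(a,None,fx=4,fy=4,interpolation=2))
```

```text
13.73 [ 0.4803 -0.3508  0.0545] w 0.06 F [-1.1 -0.1 -0.9] M [ 0.07 -0.   -0.04] q [-0.75  0.47  1.73 -0.    0.94  1.13]
dist 0.0206 rot [-0.001 -0.001  0.002] per row mm 6.9
{"delta_pos": [[0.001, -0.0, 0.017], [0.001, -0.0, 0.017], [0.002, -0.0, 0.017]] , "angular": [[-0.0, -0.0, 0.01], [-0.0, -0.0, 0.01], [-0.0, -0.0, 0.01]]
```

View pics/c9.png

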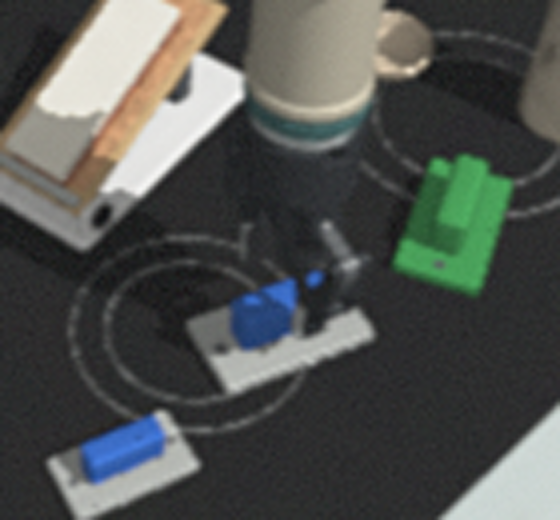

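Run:
```python
from plan import *
p,r,s=cur()
for sx in(-1,1):
    for z in (.005,.019):
        q=p+r.apply([sx*.035,0,z]);u=proj("scene",q);print(q.round(3),((u-[220,180])*4).round())
print(((proj("scene",[.4803,-.3527,.044])-[220,180])*4).round())
```

```text
[ 0.489 -0.316  0.047] [252. 251.]
[ 0.489 -0.316  0.033] [251. 265.]
[ 0.468 -0.383  0.047] [305. 328.]
[ 0.468 -0.383  0.033] [303. 342.]
[284. 294.]
```

Emit:
{"name": "send_rows", "arguments": {
  "delta_pos": [
    [0.002,0,0.017],
    [0.002,0,0.017],
    [0.001,0,0.015],
    [0,0,0],
    [0,0,0]
  ],
  "angular": [
    [0,0,0],
    [0,0,0],
    [0,0,0],
    [0,0,0],
    [0,0,0]
  ]
}}

```text
clock: 14.25
position: [0.4805, -0.3545, 0.0366]
ee_rot: [-0.0, -0.592, 0.806, -0.002]
contact_force: [0.1, -1.2, 0.3]
width: 0.0599
```

Run:
```python
from plan import *
p,r,s=show()
```

```text
14.25 [ 0.4805 -0.3545  0.0366] w 0.0599 F [ 0.1 -1.2  0.3] M [-0.01 -0.04 -0.02] q [-0.75  0.5   1.75 -0.    0.9   1.12]
```

Emit:
{"name": "send_rows", "arguments": {
  "delta_pos": [
    [0,0,0.007],
    [0,0,0]
  ],
  "angular": [
    [0,0,0],
    [0,0,0]
  ]
}}

```text
clock: 14.42
position: [0.4806, -0.3545, 0.0338]
ee_rot: [-0.0, -0.592, 0.806, -0.002]
contact_force: [-1.1, 0.6, -0.4]
width: 0.0601
```

Emit:
{"name": "send_rows", "arguments": {
  "delta_pos": [
    [0,0,0],
    [0,0,0],
    [0,0,0],
    [0,0,0],
    [0,0,0]
  ],
  "angular": [
    [0,0,0],
    [0,0,0],
    [0,0,0],
    [0,0,0],
    [0,0,0]
  ],
  "hand": 5,
  "squeeze": 90
}}

```text
clock: 14.83
position: [0.4807, -0.3544, 0.0341]
ee_rot: [-0.0, -0.592, 0.806, -0.002]
contact_force: [0.2, 0.5, 3.6]
width: 0.0225
```

Run:
```python
from plan import *
p,r,s=show()
```

```text
14.83 [ 0.4807 -0.3544  0.0341] w 0.0225 F [0.2 0.5 3.6] M [ 0.33 -0.    0.02] q [-0.75  0.5   1.75 -0.    0.89  1.12]
```

Emit:
{"name": "send_rows", "arguments": {
  "delta_pos": [
    [0,0,-0.02],
    [0,0,-0.06],
    [0,0,-0.09],
    [0,0,-0.09],
    [0,0,-0.09]
  ],
  "angular": [
    [0,0,0],
    [0,0,0],
    [0,0,0],
    [0,0,0],
    [0,0,0]
  ]
}}

```text
clock: 15.25
position: [0.4795, -0.3535, 0.1744]
ee_rot: [-0.001, -0.592, 0.806, -0.0]
contact_force: [0.2, -1.0, -3.2]
width: 0.0225
```

Run:
```python
from plan import *
p,r,s=show()
for n in C: cv2.imwrite(f"pics/{n}10.png",manip.get_image(n))
a=cv2.imread("pics/scene10.png")[100:310,180:380];b=cv2.imread("pics/top10.png")[120:330,190:390];cv2.imwrite("pics/c10.png",cv2.resize(np.hstack([a,b]),None,fx=2,fy=2,interpolation=2))
p,r=deck2(0,0,.11);plan(p,r,15)
```

```text
15.25 [ 0.4795 -0.3535  0.1744] w 0.0225 F [ 0.2 -1.  -3.2] M [-0.05 -0.03  0.02] q [-0.75  0.36  1.58 -0.    1.2   1.12]
dist 0.2057 rot [ 0.371 -0.105 -0.472] per row mm 13.7
{"delta_pos": [[-0.031, 0.014, 0.002], [-0.032, 0.013, 0.002], [-0.032, 0.012, 0.001], [-0.033, 0.011, 0.001], [-0.033, 0.01, 0.001]] , "angular": [[0.31, -0.09, -0.39], [0.31, -0.09, -0.39], [0.31, -0.09, -0.39], [0.31, -0.09, -0.39], [0.31, -0.09, -0.39]]
{"delta_pos": [[-0.033, 0.009, 0.001], [-0.033, 0.008, 0.001], [-0.034, 0.007, 0.001], [-0.034, 0.006, 0.002], [-0.034, 0.005, 0.002]] , "angular": [[0.31, -0.09, -0.39], [0.31, -0.09, -0.39], [0.31, -0.09, -0.39], [0.31, -0.09, -0.39], [0.31, -0.09, -0.39]]
{"delta_pos": [[-0.034, 0.004, 0.002], [-0.034, 0.003, 0.002], [-0.034, 0.002, 0.002], [-0.034, 0.001, 0.002], [-0.034, -0.0, 0.003]] , "angular": [[0.31, -0.09, -0.39], [0.31, -0.09, -0.39], [0.31, -0.09, -0.39], [0.31, -0.09, -0.39], [0.31, -0.09, -0.39]]
```

View pics/c10.png

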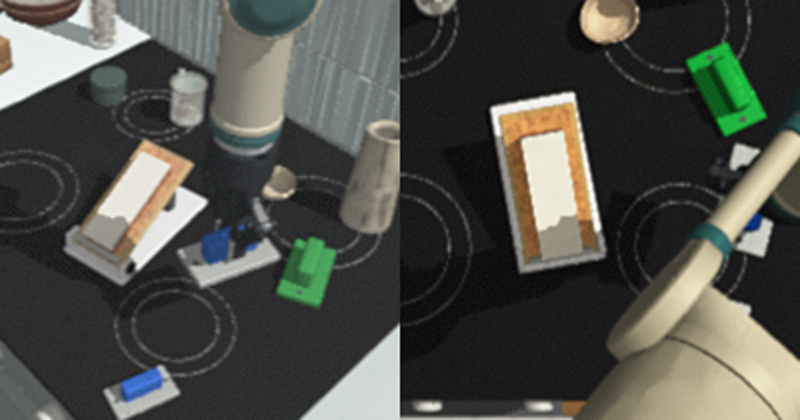

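```bash
cat > st.py <<'E'
from plan import *
import sys
tag=sys.argv[1]
res={}
for n,near in(("scene",(243,198)),("top",(263,216))):
    im=cv2.imread(f"pics/{n}{tag}.png");hsv=cv2.cvtColor(im,cv2.COLOR_BGR2HSV)
    m=cv2.inRange(hsv,(0,0,110),(40,75,255))
    # predicted corners of the stone's top face for the nominal pose
    c=np.array([proj(n,deckp(x,y,.022)[0]) for x,y in((.075,.025),(-.075,.025),(-.075,-.025),(.075,-.025))])
    k=np.zeros_like(m);g=c.mean(0)+(c-c.mean(0))*1.12;cv2.fillConvexPoly(k,g.astype(np.int32),255);m&=k
    b=blob(m>0,near,60);ct=max(cv2.findContours(b,0,cv2.CHAIN_APPROX_NONE)[0],key=cv2.contourArea)[:,0].astype(float)
    L=[]
    for i in range(4):
        a,e=c[i],c[(i+1)%4];l=np.linalg.norm(e-a);d=(e-a)/l;nn=np.array([-d[1],d[0]]);t=(ct-a)@d/l
        s=ct[(abs((ct-a)@nn)<4)&(t>.15)&(t<.85)].astype(np.float32)
        vx,vy,x,y=cv2.fitLine(s,cv2.DIST_HUBER,0,.01,.01).ravel();q=np.array([x,y]);kk=np.array([-vy,vx]);kk*=np.sign((q-c.mean(0))@kk);L.append((q+.5*kk,np.array([vx,vy])))
    Q=[]
    for i in range(4):
        (p,d),(q,e)=L[i-1],L[i];t=np.linalg.solve(np.c_[d,-e],q-p);Q.append(p+t[0]*d)
    res[n]=np.array(Q);print(n,'pred',c.round(1).tolist(),'meas',res[n].round(1).tolist())
P=np.array([tri(a,b)[0] for a,b in zip(res["scene"],res["top"])])
print('gap',[round(tri(a,b)[1],4) for a,b in zip(res["scene"],res["top"])],'len',[np.linalg.norm(P[i]-P[i-1]).round(4) for i in range(4)])
print('seat frame',[inseat(p,tool(0))[0].round(4).tolist() for p in P])
u=P[0]+P[3]-P[1]-P[2];u/=np.linalg.norm(u);print('yaw',np.arctan2(u[1],u[0]).round(3),'slope',np.arcsin(u[2]).round(3),'centre',inseat(P.mean(0),tool(0))[0].round(4))
E
python3 st.py 10
```

```text
scene pred [[250.5, 175.4], [220.4, 215.7], [234.2, 223.7], [264.3, 182.3]] meas [[249.5, 173.8000030517578], [219.0, 216.5], [232.60000610351562, 227.1999969482422], [265.3999938964844, 182.0]]
top pred [[249.4, 189.2], [260.6, 250.1], [281.3, 246.3], [270.9, 185.2]] meas [[249.3000030517578, 188.3000030517578], [261.6000061035156, 254.3000030517578], [281.5, 249.60000610351562], [271.3999938964844, 184.60000610351562]]
gap [np.float64(0.0035), np.float64(0.0025), np.float64(0.0008), np.float64(0.0015)] len [np.float64(0.0534), np.float64(0.1587), np.float64(0.0501), np.float64(0.1616)]
seat frame [[0.077, 0.0262, 0.0275], [-0.0816, 0.0237, 0.0303], [-0.0848, -0.0245, 0.0171], [0.0767, -0.0269, 0.0218]]
yaw 0.178 slope 0.396 centre [-0.0032 -0.0003  0.0242]
```

Emit:
{"name": "send_rows", "arguments": {
  "delta_pos": [
    [-0.031,0.014,0.002],
    [-0.032,0.013,0.002],
    [-0.032,0.012,0.001],
    [-0.033,0.011,0.001],
    [-0.033,0.01,0.001]
  ],
  "angular": [
    [0.31,-0.09,-0.39],
    [0.31,-0.09,-0.39],
    [0.31,-0.09,-0.39],
    [0.31,-0.09,-0.39],
    [0.31,-0.09,-0.39]
  ]
}}

```text
clock: 15.77
position: [0.4712, -0.2842, 0.1686]
ee_rot: [0.051, -0.652, 0.755, -0.039]
contact_force: [0.7, 0.3, -3.6]
width: 0.0225
```

Emit:
{"name": "send_rows", "arguments": {
  "delta_pos": [
    [-0.033,0.009,0.001],
    [-0.033,0.008,0.001],
    [-0.034,0.007,0.001],
    [-0.034,0.006,0.002],
    [-0.034,0.005,0.002]
  ],
  "angular": [
    [0.31,-0.09,-0.39],
    [0.31,-0.09,-0.39],
    [0.31,-0.09,-0.39],
    [0.31,-0.09,-0.39],
    [0.31,-0.09,-0.39]
  ]
}}

```text
clock: 16.18
position: [0.4633, -0.2159, 0.1654]
ee_rot: [-0.101, 0.705, -0.697, 0.078]
contact_force: [0.9, -0.0, -4.0]
width: 0.0228
```

Emit:
{"name": "send_rows", "arguments": {
  "delta_pos": [
    [-0.034,0.004,0.002],
    [-0.034,0.003,0.002],
    [-0.034,0.002,0.002],
    [-0.034,0.001,0.002],
    [-0.034,0,0.003]
  ],
  "angular": [
    [0.31,-0.09,-0.39],
    [0.31,-0.09,-0.39],
    [0.31,-0.09,-0.39],
    [0.31,-0.09,-0.39],
    [0.31,-0.09,-0.39]
  ]
}}

```text
clock: 16.6
position: [0.4554, -0.1482, 0.1618]
ee_rot: [-0.151, 0.751, -0.632, 0.116]
contact_force: [0.9, -0.1, -2.7]
width: 0.0225
```

Run:
```python
from plan import *
p,r,s=show();print(inseat2(p,r), r.inv().apply(s["contact_force"]), r.inv().apply(s["moment"]))
p,r=deck2(0,0,.075);plan(p,r,5)
```

```text
16.6 [ 0.4554 -0.1482  0.1618] w 0.0225 F [ 0.9 -0.1 -2.7] M [-0.09  0.42  0.01] q [-0.68  0.08  2.08  0.42  0.79  0.45]
(array([-0.0069,  0.0054,  0.1065]), array([-0.0074, -0.0138,  0.0076])) [0.31151577 0.21291752 2.83684118] [-0.4250295   0.01262704 -0.00690457]
dist 0.0327 rot [ 0.007  0.014 -0.008] per row mm 6.5
{"delta_pos": [[0.003, -0.004, 0.016], [0.003, -0.004, 0.016], [0.003, -0.004, 0.016], [0.003, -0.004, 0.016], [0.003, -0.003, 0.016]] , "angular": [[0.02, 0.03, -0.02], [0.02, 0.03, -0.02], [0.02, 0.03, -0.02], [0.02, 0.03, -0.02], [0.02, 0.03, -0.02]]
```

Emit:
{"name": "send_rows", "arguments": {
  "delta_pos": [
    [0.003,-0.004,0.016],
    [0.003,-0.004,0.016],
    [0.003,-0.004,0.016],
    [0.003,-0.004,0.016],
    [0.003,-0.003,0.016]
  ],
  "angular": [
    [0.02,0.03,-0.02],
    [0.02,0.03,-0.02],
    [0.02,0.03,-0.02],
    [0.02,0.03,-0.02],
    [0.02,0.03,-0.02]
  ]
}}

```text
clock: 17.02
position: [0.4779, -0.1528, 0.1358]
ee_rot: [-0.149, 0.752, -0.63, 0.125]
contact_force: [0.9, 0.0, -3.8]
width: 0.0223
```

Emit:
{"name": "send_rows", "arguments": {
  "delta_pos": [
    [0,0,0],
    [0,0,0]
  ],
  "angular": [
    [0,0,0],
    [0,0,0]
  ]
}}

```text
clock: 17.18
position: [0.4771, -0.1521, 0.1358]
ee_rot: [-0.149, 0.752, -0.63, 0.125]
contact_force: [-0.1, 0.0, -3.8]
width: 0.0228
```

Run:
```python
from plan import *
p,r,s=show();print(inseat2(p,r), r.inv().apply(s["contact_force"]), r.inv().apply(s["moment"]))
p,r=deck2(0,0,.06);plan(p,r,3)
for n in C: cv2.imwrite(f"pics/{n}11.png",manip.get_image(n))
a=cv2.imread("pics/scene11.png")[140:260,180:330];b=cv2.imread("pics/top11.png")[150:270,200:350];cv2.imwrite("pics/c11.png",cv2.resize(np.hstack([a,b]),None,fx=2.66,fy=2.66,interpolation=2))
```

```text
17.18 [ 0.4771 -0.1521  0.1358] w 0.0228 F [-0.1  0.  -3.8] M [-0.07  0.47 -0.03] q [-0.65  0.14  2.09  0.45  0.69  0.43]
(array([ 0.0023, -0.0023,  0.0746]), array([ 0.0014, -0.0005,  0.0012])) [-0.04523913  1.55999453  3.43968913] [-0.47863898 -0.00257122  0.03287287]
dist 0.0149 rot [-0.001  0.    -0.001] per row mm 5.0
{"delta_pos": [[-0.002, 0.002, 0.012], [-0.002, 0.002, 0.012], [-0.002, 0.002, 0.012]] , "angular": [[-0.01, 0.0, -0.0], [-0.01, 0.0, -0.0], [-0.01, 0.0, -0.0]]
```

View pics/c11.png

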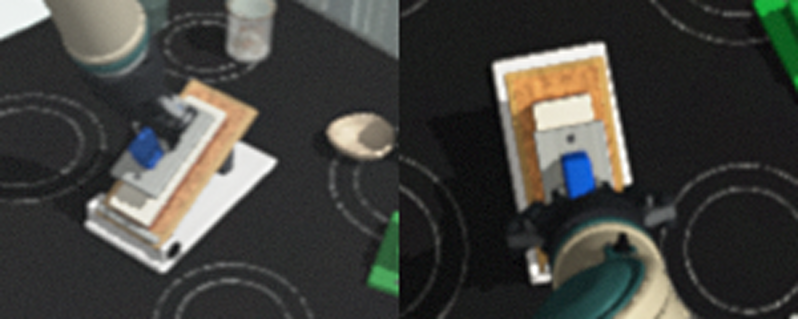

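Emit:
{"name": "send_rows", "arguments": {
  "delta_pos": [
    [-0.002,0.002,0.012],
    [-0.002,0.002,0.012],
    [-0.002,0.001,0.01],
    [0,0,0],
    [0,0,0]
  ],
  "angular": [
    [-0.01,0,0],
    [-0.01,0,0],
    [0,0,0],
    [0,0,0],
    [0,0,0]
  ]
}}

```text
clock: 17.7
position: [0.4796, -0.1488, 0.1228]
ee_rot: [-0.149, 0.752, -0.63, 0.124]
contact_force: [-0.1, -0.1, -3.8]
width: 0.0225
```

Emit:
{"name": "send_rows", "arguments": {
  "delta_pos": [
    [0,0,0.004],
    [0,0,0]
  ],
  "angular": [
    [0,0,0],
    [0,0,0]
  ]
}}

```text
clock: 17.87
position: [0.4805, -0.1491, 0.1217]
ee_rot: [-0.149, 0.752, -0.63, 0.125]
contact_force: [0.2, 0.2, -3.8]
width: 0.0229
```

Run:
```python
from plan import *
p,r,s=show();print(inseat2(p,r), r.inv().apply(s["contact_force"]), r.inv().apply(s["moment"]))
```

```text
17.87 [ 0.4805 -0.1491  0.1217] w 0.0229 F [ 0.2  0.2 -3.8] M [-0.07  0.39 -0.03] q [-0.63  0.16  2.11  0.47  0.65  0.41]
(array([0.0005, 0.0001, 0.06  ]), array([0.0011, 0.0008, 0.0009])) [-0.21043138  1.24260145  3.55037783] [-0.3977518   0.01584079  0.02930666]
```

Emit:
{"name": "send_rows", "arguments": {
  "delta_pos": [
    [0,0,0.005],
    [0,0,0]
  ],
  "angular": [
    [0,0,0],
    [0,0,0]
  ]
}}

```text
clock: 18.03
position: [0.4812, -0.1489, 0.1198]
ee_rot: [-0.149, 0.752, -0.63, 0.125]
contact_force: [0.1, -0.1, -3.9]
width: 0.0225
```

Emit:
{"name": "send_rows", "arguments": {
  "delta_pos": [
    [0,0,0.003],
    [0,0,0]
  ],
  "angular": [
    [0,0,0],
    [0,0,0]
  ]
}}

```text
clock: 18.2
position: [0.4816, -0.1489, 0.119]
ee_rot: [-0.149, 0.752, -0.63, 0.125]
contact_force: [-1.9, 0.1, -1.0]
width: 0.0223
```

Emit:
{"name": "send_rows", "arguments": {
  "delta_pos": [
    [0,0,0.002],
    [0,0,0]
  ],
  "angular": [
    [0,0,0],
    [0,0,0]
  ]
}}

```text
clock: 18.37
position: [0.4816, -0.1489, 0.1186]
ee_rot: [-0.149, 0.752, -0.63, 0.125]
contact_force: [-6.7, -1.5, 5.2]
width: 0.0228
```

Run:
```python
from plan import *
p,r,s=show();print(inseat2(p,r), r.inv().apply(s["contact_force"]), r.inv().apply(s["moment"]))
```

```text
18.37 [ 0.4816 -0.1489  0.1186] w 0.0228 F [-6.7 -1.5  5.2] M [-0.07  0.49  0.03] q [-0.63  0.17  2.11  0.48  0.64  0.41]
(array([0.0004, 0.    , 0.0567]), array([0.0011, 0.0012, 0.0003])) [ 0.30898497  4.34715877 -7.41470411] [-0.49001594 -0.03279376 -0.02406483]
```

Emit:
{"name": "send_rows", "arguments": {
  "delta_pos": [
    [0,0.001,0.001],
    [0,0,0],
    [0,0,0],
    [0,0,0],
    [0,0,0]
  ],
  "angular": [
    [0,0,0],
    [0,0,0],
    [0,0,0],
    [0,0,0],
    [0,0,0]
  ]
}}

```text
clock: 18.78
position: [0.4816, -0.1489, 0.1185]
ee_rot: [-0.149, 0.752, -0.63, 0.125]
contact_force: [-7.0, -0.5, 6.0]
width: 0.0229
```

Run:
```python
from plan import *
p,r,s=show();print(inseat2(p,r), r.inv().apply(s["contact_force"]), r.inv().apply(s["moment"]))
for n in C: cv2.imwrite(f"pics/{n}12.png",manip.get_image(n))
p,r,s=show();print(inseat2(p,r), r.inv().apply(s["contact_force"]), r.inv().apply(s["moment"]))
a=cv2.imread("pics/scene12.png")[140:260,180:330];b=cv2.imread("pics/top12.png")[150:270,200:350];cv2.imwrite("pics/c12.png",cv2.resize(np.hstack([a,b]),None,fx=2.66,fy=2.66,interpolation=2))
```

```text
18.78 [ 0.4816 -0.1489  0.1185] w 0.0229 F [-7.  -0.5  6. ] M [0.07 0.35 0.1 ] q [-0.63  0.17  2.11  0.48  0.64  0.41]
(array([0.0003, 0.0001, 0.0566]), array([0.0019, 0.0014, 0.0004])) [-0.75970472  4.16144447 -8.20648974] [-0.33573358 -0.15548657 -0.04334047]
18.88 [ 0.4816 -0.1489  0.1185] w 0.0225 F [-6.6 -0.   6.3] M [0.13 0.36 0.05] q [-0.63  0.17  2.11  0.48  0.64  0.41]
(array([0.0003, 0.    , 0.0566]), array([0.0019, 0.0014, 0.0004])) [-1.12693765  3.61358537 -8.35318521] [-0.33534574 -0.19462181  0.02319474]
```

View pics/c12.png

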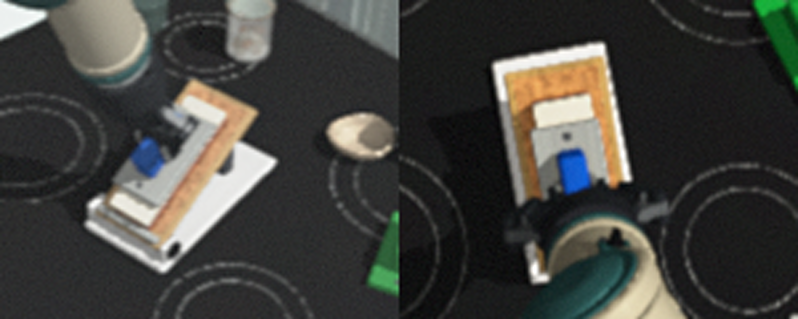

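Run:
```python
from plan import *
def onplane(n,uv,h):
    q,r=deckp(0,0,h);nn=-r.as_matrix()[:,2];o,d=ray(n,uv);return inseat(o+d*((q-o)@nn)/(d@nn),r)[0].round(4)
im=cv2.imread("pics/top12.png");hsv=cv2.cvtColor(im,cv2.COLOR_BGR2HSV)
# sample a profile along the slope, at y=-0.015 and +.015 over the upper part
for y in(-.02,.02):
    xs=np.arange(.04,.09,.002);print(y,[(int(round(x*1000)),*im[tuple(np.round(proj("top",deckp(x,y,.027)[0])).astype(int)[::-1])].tolist()) for x in xs])
for n,h,uv in(("top",.032,None),):
    pass
# blue grip centre (far end visible) and plate sides via gray mask
g=cv2.inRange(hsv,(0,0,120),(179,40,200))
for x in(.03,.04,.048):
    ys=np.arange(-.05,.0501,.002);print(x,[(int(round(y*1000)),int(hsv[tuple(np.round(proj("top",deckp(x,y,.032)[0])).astype(int)[::-1])][1]),int(hsv[tuple(np.round(proj("top",deckp(x,y,.032)[0])).astype(int)[::-1])][2])) for y in ys])
```

```text
-0.02 [(40, 170, 179, 179), (42, 174, 181, 181), (44, 171, 180, 179), (46, 173, 180, 180), (48, 176, 185, 185), (50, 176, 185, 185), (52, 168, 179, 175), (54, 146, 159, 161), (56, 192, 212, 220), (58, 215, 235, 239), (60, 216, 234, 238), (62, 216, 234, 238), (64, 220, 235, 240), (66, 217, 234, 238), (68, 217, 234, 238), (70, 219, 236, 239), (72, 219, 237, 239), (74, 196, 219, 226), (76, 196, 219, 226), (78, 131, 153, 180), (80, 71, 112, 172), (82, 76, 138, 210), (84, 83, 147, 216), (86, 87, 151, 219), (88, 87, 151, 219)]
0.02 [(40, 175, 184, 182), (42, 176, 186, 183), (44, 176, 185, 183), (46, 174, 185, 181), (48, 174, 185, 181), (50, 176, 185, 184), (52, 165, 173, 171), (54, 151, 162, 163), (56, 198, 220, 227), (58, 217, 238, 241), (60, 217, 238, 241), (62, 216, 235, 239), (64, 212, 232, 237), (66, 215, 236, 239), (68, 219, 237, 241), (70, 217, 236, 239), (72, 212, 234, 238), (74, 212, 234, 238), (76, 180, 201, 207), (78, 87, 109, 143), (80, 65, 116, 181), (82, 82, 152, 220), (84, 90, 162, 230), (86, 90, 162, 230), (88, 93, 165, 233)]
0.03 [(-50, 6, 44), (-48, 11, 163), (-46, 11, 16
[... 1640 characters left out ...]
, 96, 226), (-38, 143, 208), (-36, 153, 204), (-34, 160, 221), (-32, 145, 218), (-30, 72, 194), (-28, 72, 194), (-26, 17, 175), (-24, 12, 175), (-22, 10, 181), (-20, 10, 180), (-18, 10, 176), (-16, 9, 174), (-14, 9, 174), (-12, 12, 177), (-10, 11, 178), (-8, 14, 177), (-6, 15, 174), (-4, 13, 163), (-2, 13, 154), (0, 13, 154), (2, 3, 97), (4, 13, 134), (6, 15, 174), (8, 13, 175), (10, 12, 174), (12, 14, 176), (14, 14, 181), (16, 14, 181), (18, 13, 182), (20, 15, 185), (22, 15, 182), (24, 15, 182), (26, 11, 180), (28, 19, 159), (30, 19, 159), (32, 99, 126), (34, 174, 119), (36, 165, 119), (38, 153, 113), (40, 146, 117), (42, 98, 120), (44, 98, 120), (46, 28, 138), (48, 12, 148), (50, 10, 146)]
```

Run:
```python
from plan import *
p,r,s=show();print(inseat2(p,r), r.inv().apply(s["contact_force"]))
print(manip.sign_off())
show()
```

```text
18.88 [ 0.4816 -0.1489  0.1185] w 0.0225 F [-6.6 -0.   6.3] M [0.13 0.36 0.05] q [-0.63  0.17  2.11  0.48  0.64  0.41]
(array([0.0003, 0.    , 0.0566]), array([0.0019, 0.0014, 0.0004])) [-1.12693765  3.61358537 -8.35318521]
the job is handed in; nothing more can be done
None
the job is handed in; nothing more can be done
```

The stone is on the sloped deck and let go, and I handed the job in at 18.9 s with the plate still gripped by its blue grip and pressed on the stone. `sign_off()` gave no verdict, so the outcome is not confirmed.

**Stone:** I slid it down until I felt the lip, backed off about 2 mm, set it down with about 8 N and opened the fingers. The later images put it about 1–2 mm up-slope of the ideal spot and within about 1 mm of the middle line. The slope measured about 0.39 rad.

**Plate:** My last estimate has it about 1 mm off the seat centre lengthwise and centred sideways to about 1 mm. The tool was within 0.002 rad of the measured slope. The press on the stone works out to about 12 N, and the fingers were closed on the grip with 90 N set.

**Bystanders:** The arm never went near the jar, bowl or tin. They stayed where they were in the images that showed them.

**Checks that failed or disagreed:**
- Before the first lowering, the last joint was close to its limit (-2.64 of -2.7). I turned the tool half a turn, which also swapped the stone's two identical ends.
- In the image check of the stone, its low end blended with the shaded lip, so I relied on the upper edge and sides there.
- My separate slope estimates ranged from 0.36 to 0.42 rad. The contact heights agreed with the value I used to within about 1 mm.
- The last force readings still held a sideways push of about 1–3 N and a small rolling moment (about 0.2 N m). Both are too small to suggest the plate is not flush.

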